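# Hang the lift-off door on the laser enclosure and shut it

## Robot

A 7-joint arm with a two-finger parallel gripper is mounted at the origin on a cart in front of the work surface, level with it; the furniture and walls round the work are solid. World frame = base frame: x ahead of the robot, y to its left, z up, the work surface at z = 0. Lengths are in m, angles in rad, forces in N, time in s.
With the tool pointing down it reaches from about 0.4 to 0.85 m from the base axis. Payload 10.4 kg.
Tool frame: the origin (TCP) lies between the finger pads; the fingertips stand tips_ahead ahead of it and the grasp point (between the pads) lies 11 mm behind it (tips_ahead is the distance from the TCP to the fingertips, in m); z points along the fingers, x is the direction in which the jaws open and shut, and the axes are right-handed (so a half turn about z gives the same grasp; the last joint's range is limited). The gripper opens to 87 mm and grips with 3 to 60 N. Pads are 19 mm wide; open, the fingers measure 117 mm over their backs; the gripper's body (75 mm by 190 mm) begins 51 mm behind the grasp point.
Start: joints at [-1.275, 0.332, -0.065, 1.46, 0.022, 1.35, -0.088], TCP at [0.196, 0.594, 0.231] pointing down, gripper open.
Joint ranges: [-2.6, 2.6], [-0.5, 2.12], [-1.47, 1.34], [0.16, 2.42], [-1.27, 4.41], [0.06, 2.06], [-2.6, 2.6]. Speed limits (rad/s): [2.22, 2.22, 2.79, 2.79, 3.14, 3.14, 3.14].

## Interface

Orientations are given as a unit quaternion [x, y, z, w].
In Python, from bench import read_state, camera, close_job, tips_ahead gives the robot as it stands.
- The arm moves only by the tool arm_command, never from a script. Its argument "commands" is a list that holds one entry, the list of rows, each a list of 7 numbers: the turn, a rotation vector about the tool's x, y, z in rad, then the shift along the tool's x, y, z in m, then the opening in per cent of the stroke, from 0 (shut) to 100 (fully open). In form: [[[rx, ry, rz, x, y, z, claw], ...]]. A call has 1 to 20 rows; each row shifts and turns the commanded pose from where the row before left it, along the tool's axes as they then stand; what a row does not reach is not made up. A row lasts 1/8 s, in which the tool goes at most 62.5 mm and 10.7 degrees, less where a joint would pass 70% of its speed; a pose out of reach is approached as far as the arm can. A call with a gripper value outside its range is refused whole. The fingers move at their own pace and stop on an object; "newtons" is the grip in N (left out, the last holds). Time passes only in rows, so rows that do not move let the fingers close. It gives the time, the measured TCP pose, the force and the opening at its end, in the units of the state.
- read_state(): the state, without advancing time (a new reading comes with each control period).
- camera(name): name is "scene" or "top"; returns a dict with "frame" (384x512x3 uint8, red, green, blue), "vfov" (degrees; the focal length in pixels is half the picture's height over the tangent of half this angle, whatever the lens; pixels are square), "cx", "cy" (the principal point, pixels), "R" (3x3) and "t" (3): a world point X has camera coordinates R X + t. Camera axes: x right, y down, z forward; pixel columns grow to the right and rows downward; lengths in m; the calibration is good to about 2 mm. A picture is of the moment at which its call begins. There is no depth.
- close_job(): hands the job in, once; it reports no verdict.
The state is a dict: "time": time; "joint_positions": joint angles; "joint_vel": joint speeds; "joint_torque": joint torques, N m; "ee_pos": TCP position; "eef_rot": TCP orientation; "ft_force": force on the tool from outside, world axes, zero at the start; "torque": the same for the moment, N m; "width": finger opening in m.
Only numpy, scipy, OpenCV 4.12 (cv2) and the standard library are available. Lean on these libraries where they do the work, as an engineer would, in place of code of your own. Each camera call takes 0.05 s, during which the arm holds its last target.

## Task

The amber guard door of the small laser enclosure stands in its storage rack: hang it back on the enclosure. Lower both of its hinge knuckles fully home onto the two hinge pins with the door swung well open (a lip over the opening blocks it otherwise), then swing the door fully shut and let go, without knocking over the steel feedthrough rod standing near the rack.

Things in the scene. Friction and masses are not known exactly. Their poses are not given: they have to be found in the camera images.
- enclosure: fixed grey box 120 deep x 130 wide x 173 high on an aluminium base plate; origin under its centre on the worktop, z up; its open front faces its own -x. Two upright brass hinge pins stand one above the other on one vertical axis at its right front edge, at own x -72, y -62.5, 12 in front of the walls. A black stop strip (face at own x -67) runs up the left front edge
- keeper_lip (a point): underside of a steel lip at the roof's front edge, 167 above the worktop (mid-length; it spans the enclosure's own y 0 to 50, out to own x -76). It reaches over the shut door with 7 to spare, so the door can be lowered onto the pins only when swung open by 30 degrees or more
- pin_low (a point): foot of the lower pin on its axis: top of the lower bracket, 45 above the worktop; axes as the enclosure's. Each pin is 9 in diameter and 16 high, the upper 6 tapered to 4; each bracket is a disc 20 across and 8 thick on an arm 14 wide that runs back to the enclosure
- pin_high (a point): foot of the upper pin, same shape, 85 straight above pin_low. The lower knuckle has to be brought in sideways between the pins: its underside more than 16 above pin_low and its top (16 higher) below the upper bracket, whose underside is 77 above pin_low
- shut_edge (a point): where point door_edge lies when the door hangs on the pins and is shut: 123 from the pin axis toward the enclosure's +y, 50 above pin_low
- rack: fixed storage rack, aluminium base 130 x 80 x 8 with an upright channel 70 long made of two black walls (8 thick, up to 38 above the worktop, 14 apart) in which the door stands on the base. Origin under its centre on the worktop, x along the channel
- door: loose door, about 0.22 kg: amber panel in an aluminium frame, 110 x 130 high x 10 thick, standing upright, two steel knuckles at its hinge edge. Origin on the knuckle axis at the lower knuckle's underside (23 above the worktop in the rack); x points to the free edge, y out of the outside face, z up. Panel: own x 13 to 123, y -5 to 5, z -15 to 115; centre of mass near x 64
- knuckle_low (a point): centre of the lower knuckle's underside (the door's origin). Each knuckle is a sleeve open at both ends, 20 outside, 12 bore, 16 high. Hung and shut, the door's x lies along the enclosure's +y; it opens anticlockwise seen from above, toward the robot, and stays where it is left, sagging up to 5 at the free edge
- knuckle_high (a point): centre of the upper knuckle's underside, 85 above knuckle_low
- door_top (a point): middle of the panel's top edge (own x 68, z 115): grasp here across the 10 mm thickness
- door_edge (a point): free edge of the panel, own x 123, z 50. Below it a black pull knob (16 across, standing 18 out of the outside face) at own x 112, z 30
- feedthrough: loose steel feedthrough rod with brass pins on top, 24 across, 96 high, standing on the worktop beyond the rack; bystander, origin under its centre

How it is judged:
On the way, in this order (a step that is already met when the one before it is completed fails the run):
1. both knuckles are home on their pins with the door still open (horizontal distance between knuckle_low and pin_low below 0.005 m and horizontal distance between knuckle_high and pin_high below 0.005 m and z of knuckle_low in the frame of pin_low below 0.004 m and z of knuckle_high in the frame of pin_high below 0.004 m and distance between door_edge and shut_edge above 0.04 m), for 0.2 s.
2. the door is shut (distance between door_edge and shut_edge below 0.012 m), for 0.2 s.
At the end, for the whole second after the job is handed in: Both knuckles sit on their pins (within 5 mm of the pin axis and less than 4 mm above the bracket), the door is shut (its free edge within 12 mm of its shut place), at rest and released (horizontal distance between knuckle_low and pin_low below 0.005 m and horizontal distance between knuckle_high and pin_high below 0.005 m and z of knuckle_low in the frame of pin_low below 0.004 m and z of knuckle_high in the frame of pin_high below 0.004 m and distance between door_edge and shut_edge below 0.012 m and linear speed of door below 0.02 m/s and contact force between the fingers and door below 0.1 N); the robot touches nothing.
It fails at once if the feedthrough rod is knocked over (angle between feedthrough's own z axis and vertical above 0.6 rad).
It also fails if it takes over 64 s, if anything falls off the work surface, if the arm or the gripper's body presses on something with over 40 N, if the wrist force passes 120 N, or if a joint passes its speed limit or range.

## Working session

There is one attempt and no reset: what is moved stays moved. The work goes in short steps, Python scripts to look and compute and a tool call to move; the robot and the scene stay as the last step left them, time stands still between calls to the robot, and variables do not carry over. Pictures are saved under pics/ and viewed, and the job is handed in when it is done.

Besides the shell and the picture viewer there is one more tool, called after "Request:" by a JSON object that holds its "fn" and its "kwargs". arm_command: Moves the arm, as the interface text tells. Its arguments: {"type":"object","properties":{"commands":{"type":"array"},"newtons":{"type":"number"}},"required":["commands"]}

```bash
ls; mkdir -p pics
python3 - <<'E'
from bench import *
import cv2
print(read_state()); print(tips_ahead)
for n in("scene","top"):
    c=camera(n); cv2.imwrite(f"pics/{n}0.png",c["frame"][:,:,::-1]); print(n,c["vfov"],c["cx"],c["cy"],c["R"],c["t"])
E
```

```text
pics
{'time': 0.0, 'joint_positions': array([-1.27459428,  0.33284776, -0.06471889,  1.46094903,  0.02163703,
        1.34991252, -0.08852809]), 'joint_vel': array([-0.00127309, -0.00029989, -0.00052337, -0.00178081,  0.00115604,
       -0.0007796 ,  0.00085677]), 'joint_torque': array([-3.02140215e-04, -6.23261905e+01,  2.43303424e-02, -3.89904964e+01,
       -6.15267735e-02,  3.95914412e-02,  1.15812172e-04]), 'ee_pos': array([0.19577988, 0.59314086, 0.22976538]), 'eef_rot': array([ 8.10373507e-01,  5.85913198e-01, -5.45420807e-04,  4.54401161e-04]), 'ft_force': array([-0.6503507 ,  0.48246143,  0.12817425]), 'torque': array([0.00057868, 0.02607423, 0.00285347]), 'width': 0.08696321842121159}
0.008
scene 50.655038219256475 254.9174620531965 184.0315295742133 [[ 0.86587643 -0.50011255  0.01206033]
 [-0.36636464 -0.65035749 -0.66544127]
 [ 0.34063905  0.57177143 -0.74635278]] [-0.48542751  0.25213529  1.23484384]
top 46.2997529264972 256.40837733026416 193.80320763626045 [[-3.09509892e-05 -9.99903212e-01 -1.39127988e-02]
 [-9.95744075e-01  1.31304028e-03 -9.21521222e-02]
 [ 9.21614710e-02  1.38507347e-02 -9.95647739e-01]] [-0.01983581  0.5418606   1.3577236 ]
```

View pics/scene0.png

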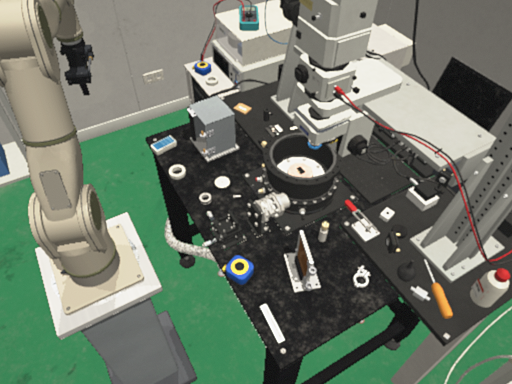

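View pics/top0.png

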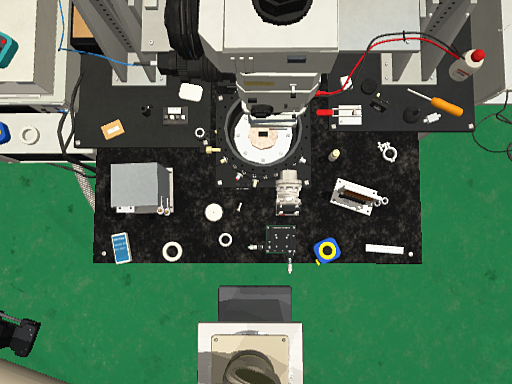

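The scene view shows the enclosure (grey box) at about (213,128) and the rack with the amber door at about (303,262). The rod stands at (324,232). In the top view they are at (140,187), (355,195) and (333,155). I'll enlarge these.

```bash
cat > h.py <<'E'
import numpy as np, cv2
from bench import *
from scipy.spatial.transform import Rotation as Rn
def cam(n):
    c=camera(n); c["f"]=c["frame"].shape[0]/2/np.tan(np.radians(c["vfov"]/2)); c["R"]=np.array(c["R"]); c["t"]=np.array(c["t"]); return c
def proj(c,X):
    p=np.atleast_2d(X)@c["R"].T+c["t"]; return p[:,:2]/p[:,2:]*c["f"]+[c["cx"],c["cy"]]
def ray(c,u,v):
    d=c["R"].T@np.array([(u-c["cx"])/c["f"],(v-c["cy"])/c["f"],1]); o=-c["R"].T@c["t"]; return o,d/np.linalg.norm(d)
def onz(c,u,v,z):
    o,d=ray(c,u,v); return o+d*(z-o[2])/d[2]
def tri(rs):
    A=np.zeros((3,3));b=np.zeros(3)
    for o,d in rs:
        P=np.eye(3)-np.outer(d,d);A+=P;b+=P@o
    X=np.linalg.solve(A,b); return X,[np.linalg.norm((np.eye(3)-np.outer(d,d))@(X-o)) for o,d in rs]
def crop(c,x0,y0,w,h,k,name,marks=()):
    im=cv2.resize(c["frame"][y0:y0+h,x0:x0+w,::-1],None,fx=k,fy=k,interpolation=cv2.INTER_CUBIC)
    for (u,v) in marks:
        cv2.circle(im,(int((u-x0+.5)*k),int((v-y0+.5)*k)),3,(0,0,255),1)
    for i in range(0,w,10):
        cv2.line(im,(i*k,0),(i*k,8 if (x0+i)%50 else 20),(255,0,255),1)
    for i in range(0,h,10):
        cv2.line(im,(0,i*k),(8 if (y0+i)%50 else 20,i*k),(255,0,255),1)
    cv2.imwrite("pics/"+name,im)
E
python3 - <<'E'
from h import *
a=cam("scene");b=cam("top")
i=lambda c,x0,y0,w,h:cv2.resize(c["frame"][y0:y0+h,x0:x0+w,::-1],(400,300),interpolation=cv2.INTER_CUBIC)
cv2.imwrite("pics/q1.png",np.vstack([np.hstack([i(a,270,210,80,60+0),i(b,320,140,80,60+0)]),np.hstack([i(a,180,90,80,60+0),i(b,100,155,80,60)])]))
crop(a,270,215,80,80,7,"s_rack.png");crop(b,320,140,80,80,7,"t_rack.png");crop(a,180,85,80,80,7,"s_enc.png");crop(b,100,150,80,75,7,"t_enc.png")
E
```

```text
(no output)
```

View pics/s_rack.png

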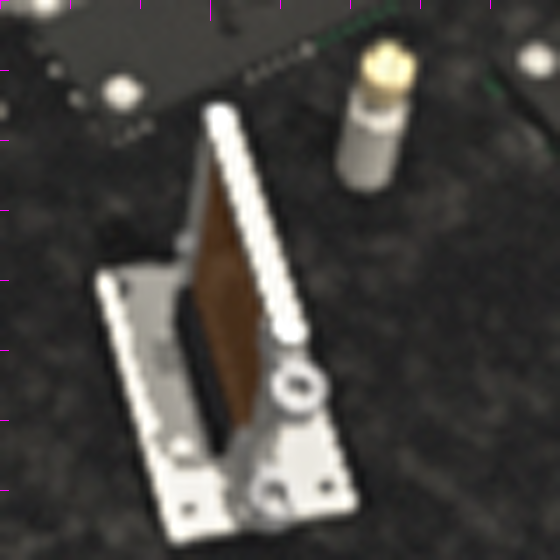

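View pics/t_rack.png

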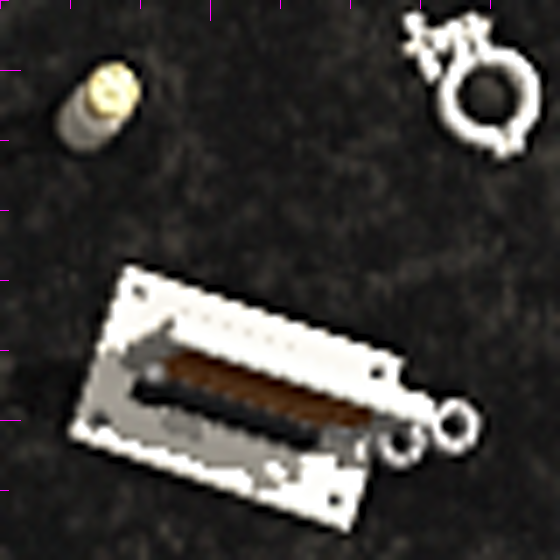

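View pics/s_enc.png

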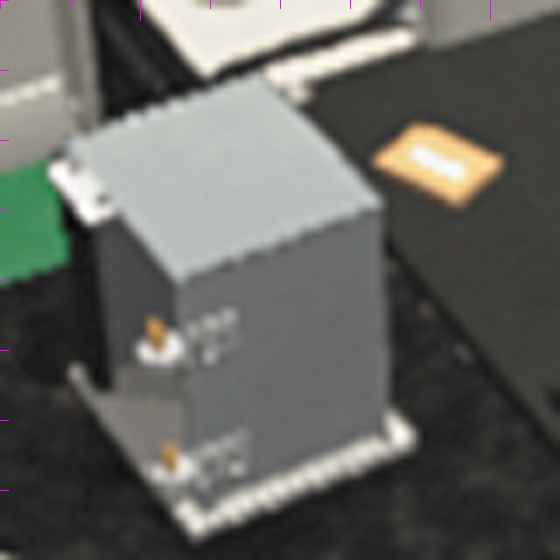

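View pics/t_enc.png

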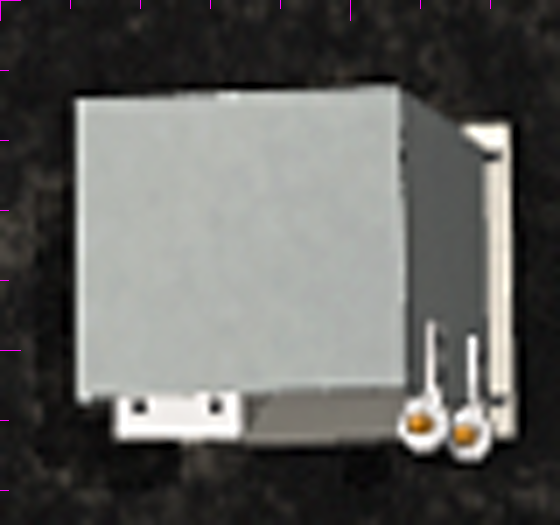

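The rack views show the door's top edge running from (301,231) to (311,262) in scene. Its knuckle rings are at (312.5,270) and (308.5,285) there, and at (385,200) and (377,203) in top. Both brass pins are visible in both views. Next I'll measure the positions.

```bash
cat > m.py <<'E'
from h import *
def brass(c,box):
    x0,y0,w,h=box; f=c["frame"][y0:y0+h,x0:x0+w].astype(int)
    m=((f[...,0]-f[...,2])>60)&(f[...,0]>110)
    n,l,st,ce=cv2.connectedComponentsWithStats(m.astype(np.uint8))
    wt=np.clip(f[...,0]-f[...,2]-20,0,None).astype(float)
    out=[]
    for k in range(1,n):
        if st[k,4]>=4:
            mk=cv2.dilate((l==k).astype(np.uint8),np.ones((3,3))); ww=wt*mk; yy,xx=np.mgrid[:h,:w]
            out.append((x0+(ww*xx).sum()/ww.sum(),y0+(ww*yy).sum()/ww.sum(),st[k,4]))
    return out
E
python3 - <<'E'
from m import *
a=cam("scene");b=cam("top")
pa=brass(a,(190,125,30,35));pb=brass(b,(150,200,30,20));print(pa,pb)
pa.sort(key=lambda p:p[1]); pb.sort(key=lambda p:p[0])
for i,z in((0,137.5),(1,52.5)):
    print(tri([ray(a,*pa[i][:2]),ray(b,*pb[i][:2])]), onz(a,*pa[i][:2],z/1000),onz(b,*pb[i][:2],z/1000))
# enclosure roof corners, door, by enlarged pictures  (crop px/7 + origin -0.5)
T=lambda x,y,x0,y0:(x/7+x0-.5,y/7+y0-.5)
for n,c,(x0,y0),pts,z in[("roof top",b,(100,150),[(76,99),(398,88),(406,386),(78,403)],.173),("roof scene",a,(180,85),[(178,278),(382,206),(262,78),(70,148)],.173),
  ("lip bottom top",b,(100,150),[(115,438),(240,438)],.173)]:
    for p in pts: print(n,onz(c,*T(*p,x0,y0),z).round(4))
for nm,z,ps,pt in[("khigh top",.124,(300,388),(455,424)),("klow top",.039,(272,494),(402,443))]:
    rs=ray(a,*T(*ps,270,215)),ray(b,*T(*pt,320,140)); print(nm,tri(rs),onz(a,*T(*ps,270,215),z),onz(b,*T(*pt,320,140),z))
for nm,z,ps in[("door top free",.138,(219,108)),("hinge",.138,(291,336)),("rod",.096,(388,66))]: print(nm,onz(a,*T(*ps,270,215),z))
print("rod top",onz(b,*T(112,88,320,140),.096))
for p in[(128,266),(402,355),(348,528),(72,432)]: print("rackbase",onz(b,*T(*p,320,140),.008))
E
```

```text
[(np.float64(201.9040650406504), np.float64(132.09756097560975), np.int32(6)), (np.float64(203.82392776523702), np.float64(149.7133182844244), np.int32(5))] [(np.float64(159.43878787878788), np.float64(210.07030303030302), np.int32(8)), (np.float64(165.84072022160666), np.float64(211.65373961218836), np.int32(6))]
(array([0.48589127, 0.25086973, 0.14267345]), [np.float64(0.000616708754250528), np.float64(0.000616708754250517)]) [0.48859242 0.25623082 0.1375    ] [0.48561528 0.2523063  0.1375    ]
(array([0.48590844, 0.25135893, 0.05659615]), [np.float64(0.0005601485285236709), np.float64(0.0005601485285235519)]) [0.48797265 0.25520882 0.0525    ] [0.48560922 0.25246539 0.0525    ]
roof top [0.6128 0.3834 0.173 ]
roof top [0.6169 0.2553 0.173 ]
roof top [0.4986 0.2498 0.173 ]
roof top [0.492 0.379 0.173]
roof scene [0.5008 0.2504 0.173 ]
roof scene [0.6166 0.2511 0.173 ]
roof scene [0.6116 0.379  0.173 ]
roof scene [0.4966 0.3731 0.173 ]
lip bottom top [0.4782 0.364  0.173 ]
lip bottom top [0.4782 0.3147 0.173 ]
khigh top (array([ 0.514774  , -0.38605331,  0.12355892]), [np.float64(0.0004966933619464418), np.float64(0.0004966933619465631)]) [ 0.51505506 -0.38642164  0.124     ] [ 0.51430035 -0.38568151  0.124     ]
klow top (array([ 0.51312014, -0.38580968,  0.0393155 ]), [np.float64(0.0004746656036629694), np.float64(0.00047466560366286935)]) [ 0.51369463 -0.38587328  0.039     ] [ 0.51272198 -0.3856537   0.039     ]
door top free [ 0.55546457 -0.26943664  0.138     ]
hinge [ 0.51910127 -0.37191335  0.138     ]
rod [ 0.65238596 -0.2646668   0.096     ]
rod top [ 0.6580859  -0.25358021  0.096     ]
rackbase [ 0.59414666 -0.27383028  0.008     ]
rackbase [ 0.55411566 -0.39449931  0.008     ]
rackbase [ 0.47734314 -0.36883544  0.008     ]
rackbase [ 0.52000072 -0.24781354  0.008     ]
```

The points agree with each other:

| Item | Measured |
|---|---|
| Pin axis | about (0.486, 0.251) |
| Enclosure yaw | about 2.3° |
| Door origin | about (0.514, -0.386) |
| Door heading | about 71° |
| Door_top | about (0.536, -0.322) |
| Distance between door_top and rack centre | < 1 mm |

Next I'll plan the approach.

```bash
cat > plan.py <<'E'
from h import *
def hd(): 
    s=read_state(); x=Rn.from_quat(s["eef_rot"]).as_matrix()[:,0]; return np.degrees(np.arctan2(x[1],x[0]))
def rows(wps,start=None,claw=100,n=None,dmax=.05,amax=9):
    """wps: x,y,z,heading(deg of tool x). prints rows"""
    s=read_state()
    p=np.r_[s["ee_pos"],hd()] if start is None else np.array(start,float)
    out=[]
    for w in wps:
        w=np.array(w,float); d=w-p; k=max(1,int(np.ceil(max(np.linalg.norm(d[:3])/dmax,abs(d[3])/amax)-1e-6)))
        for i in range(k):
            th=np.radians(p[3]); c,sn=np.cos(th),np.sin(th); v=d[:3]/k
            out.append([0,0,round(-np.radians(d[3]/k),4),round(c*v[0]+sn*v[1],4),round(sn*v[0]-c*v[1],4),round(-v[2],4),claw]); p=p+d/k
    print(len(out),str(out).replace(" ",""))
def st():
    s=read_state(); print("t",round(s["time"],2),"p",s["ee_pos"].round(4),"h",round(hd(),2),"q",s["eef_rot"].round(4),"F",s["ft_force"].round(2),"T",s["torque"].round(2),"w",round(s["width"],4),"j",s["joint_positions"].round(2))
E
python3 -c "
from plan import *
rows([(.42,.15,.26,25),(.536,-.322,.25,-19.2)],dmax=.055)"
```

```text
19 [[0,0,np.float64(0.0816),np.float64(-0.0351),np.float64(0.0352),np.float64(-0.003),100],[0,0,np.float64(0.0816),np.float64(-0.0321),np.float64(0.0379),np.float64(-0.003),100],[0,0,np.float64(0.0816),np.float64(-0.0289),np.float64(0.0404),np.float64(-0.003),100],[0,0,np.float64(0.0816),np.float64(-0.0255),np.float64(0.0426),np.float64(-0.003),100],[0,0,np.float64(0.0816),np.float64(-0.022),np.float64(0.0446),np.float64(-0.003),100],[0,0,np.float64(0.0816),np.float64(-0.0182),np.float64(0.0462),np.float64(-0.003),100],[0,0,np.float64(0.0816),np.float64(-0.0144),np.float64(0.0475),np.float64(-0.003),100],[0,0,np.float64(0.0816),np.float64(-0.0105),np.float64(0.0486),np.float64(-0.003),100],[0,0,np.float64(0.0816),np.float64(-0.0065),np.float64(0.0493),np.float64(-0.003),100],[0,0,np.float64(0.0816),np.float64(-0.0025),np.float64(0.0496),np.float64(-0.003),100],[0,0,np.float64(0.0857),np.float64(-0.0105),np.float64(0.053),np.float64(0.0011),100],[0,0,np.float64(0.0857),np.float64(-0.0059),np.float64(0.0537),np.float64(0.0011),100],[0,0,np.float64(0.0857),np.float64(-0.0013),np.float64(0.054),np.float64(0.0011),100],[0,0,np.float64(0.0857),np.float64(0.0033),np.float64(0.0539),np.float64(0.0011),100],[0,0,np.float64(0.0857),np.float64(0.0079),np.float64(0.0534),np.float64(0.0011),100],[0,0,np.float64(0.0857),np.float64(0.0125),np.float64(0.0525),np.float64(0.0011),100],[0,0,np.float64(0.0857),np.float64(0.0169),np.float64(0.0513),np.float64(0.0011),100],[0,0,np.float64(0.0857),np.float64(0.0213),np.float64(0.0496),np.float64(0.0011),100],[0,0,np.float64(0.0857),np.float64(0.0254),np.float64(0.0476),np.float64(0.0011),100]]
```

Request:
{"fn": "arm_command", "kwargs": {"commands": [[[0, 0, 0.082, -0.035, 0.035, -0.003, 100], [0, 0, 0.082, -0.032, 0.038, -0.003, 100], [0, 0, 0.082, -0.029, 0.04, -0.003, 100], [0, 0, 0.082, -0.026, 0.043, -0.003, 100], [0, 0, 0.082, -0.022, 0.045, -0.003, 100], [0, 0, 0.082, -0.018, 0.046, -0.003, 100], [0, 0, 0.082, -0.014, 0.048, -0.003, 100], [0, 0, 0.082, -0.011, 0.049, -0.003, 100], [0, 0, 0.082, -0.007, 0.049, -0.003, 100], [0, 0, 0.082, -0.003, 0.05, -0.003, 100], [0, 0, 0.086, -0.011, 0.053, 0.001, 100], [0, 0, 0.086, -0.006, 0.054, 0.001, 100], [0, 0, 0.086, -0.001, 0.054, 0.001, 100], [0, 0, 0.086, 0.003, 0.054, 0.001, 100], [0, 0, 0.086, 0.008, 0.053, 0.001, 100], [0, 0, 0.086, 0.013, 0.053, 0.001, 100], [0, 0, 0.086, 0.017, 0.051, 0.001, 100], [0, 0, 0.086, 0.021, 0.05, 0.001, 100], [0, 0, 0.086, 0.025, 0.048, 0.001, 100], [0, 0, 0, 0, 0, 0, 100]]]}}

```text
time: 2.8
ee_pos: [0.5301, -0.3299, 0.2503]
eef_rot: [0.985, -0.174, -0.001, 0.002]
ft_force: [-0.6, -0.5, 0.3]
width: 0.0873
```

```bash
sed -i 's/print(len(out),str(out)/out=[[float(q) for q in r] for r in out]; print(len(out),str(out)/' plan.py; python3 -c "
from plan import *
st()
a=cam('scene');b=cam('top');crop(a,240,170,120,120,5,'s1.png');crop(b,310,130,110,110,5,'t1.png')"
```

```text
t 2.8 p [ 0.5301 -0.3299  0.2503] h -19.99 q [ 0.9848 -0.1735 -0.0014  0.0016] F [-0.58 -0.49  0.34] T [-0.12  0.08 -0.01] w 0.0873 j [-0.16  0.42  0.87  1.47 -0.32  1.4   0.37]
```

View pics/s1.png

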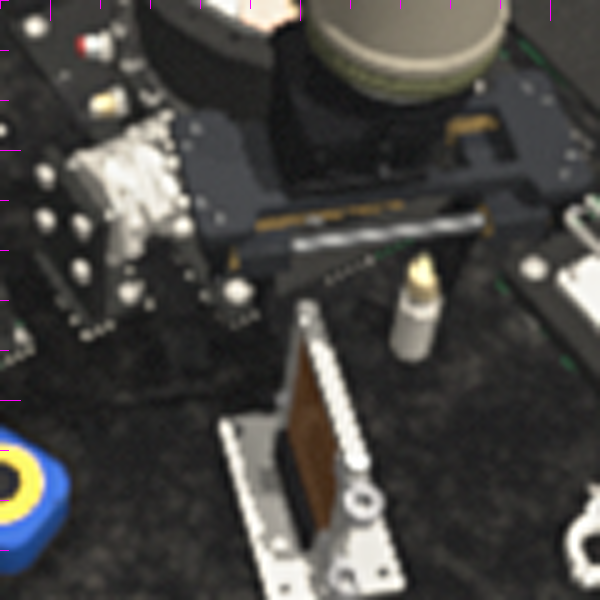

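View pics/t1.png

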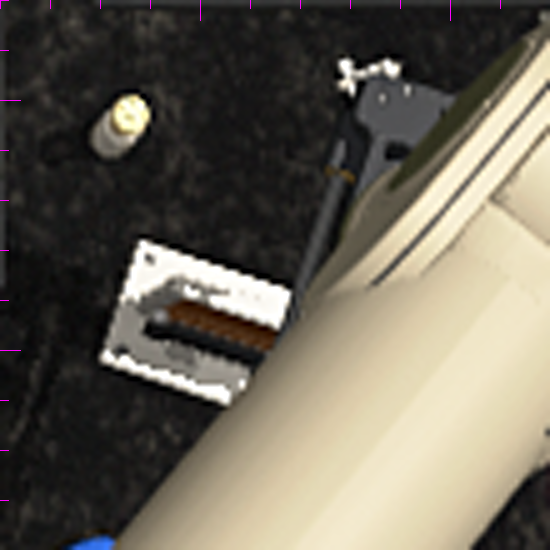

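```bash
python3 -c "
from plan import *
rows([(.536,-.322,.19,-19.2),(.536,-.322,.122,-19.2)],dmax=.04)"
```

```text
4 [[0.0,0.0,-0.0038,0.0016,-0.0026,0.0305,100.0],[0.0,0.0,-0.0038,0.0016,-0.0026,0.0305,100.0],[0.0,0.0,-0.0,0.0,-0.0,0.034,100.0],[0.0,0.0,-0.0,0.0,-0.0,0.034,100.0]]
```

The scene view shows the gripper over the door, with its jaw bar across the door thickness and the rod at (323,233) clear. In the top view the arm hides part of the door. I'll descend now.

Request:
{"fn": "arm_command", "kwargs": {"commands": [[[0, 0, -0.007, 0.0015, -0.005, 0.02, 100], [0, 0, -0.007, 0.0015, -0.005, 0.02, 100], [0, 0, 0, 0, 0, 0.02, 100], [0, 0, 0, 0, 0, 0, 100]]]}}

```text
time: 3.4
ee_pos: [0.5369, -0.316, 0.1894]
eef_rot: [0.987, -0.163, -0.002, -0.001]
ft_force: [-0.2, -0.7, 1.1]
width: 0.0868
```

```bash
python3 -c "
from plan import *
st()
rows([(.536,-.322,.122,-19.2)],dmax=.03)
a=cam('scene');b=cam('top');crop(a,240,170,120,120,5,'s2.png')"
```

```text
t 3.4 p [ 0.5369 -0.316   0.1894] h -18.76 q [ 9.866e-01 -1.630e-01 -1.500e-03 -5.000e-04] F [-0.15 -0.7   1.06] T [-0.12  0.11  0.04] w 0.0868 j [-0.17  0.45  0.84  1.56 -0.35  1.29  0.39]
3 [[0.0,0.0,0.0026,0.0004,0.002,0.0225,100.0],[0.0,0.0,0.0026,0.0004,0.002,0.0225,100.0],[0.0,0.0,0.0026,0.0004,0.002,0.0225,100.0]]
```

View pics/s2.png

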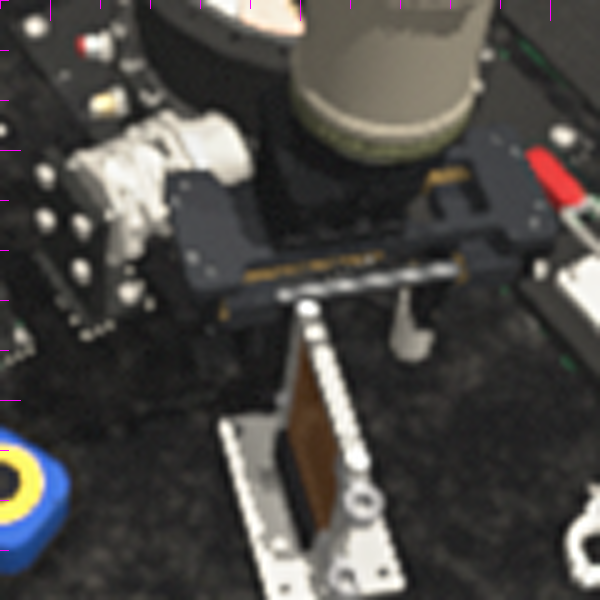

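The jaw bar straddles the door top at (303,233), and the dark fingers are hard to see against the dark table. I'll descend to grasp height.

Request:
{"fn": "arm_command", "kwargs": {"commands": [[[0, 0, 0.006, 0.001, 0.004, 0.0225, 100], [0, 0, 0, 0.0, 0.002, 0.0225, 100], [0, 0, 0, 0.0, 0.0, 0.0225, 100], [0, 0, 0, 0, 0, 0, 100]]]}}

```text
time: 4.0
ee_pos: [0.5362, -0.3229, 0.1234]
eef_rot: [0.986, -0.166, -0.001, -0.0]
ft_force: [-0.3, -0.1, -0.1]
width: 0.087
```

```bash
python3 -c "
from plan import *
st()
rows([(.536,-.322,.122,-19.2)],dmax=.03)
a=cam('scene');b=cam('top');crop(a,240,170,120,120,5,'s3.png');print(proj(a,[[.536,-.322,.133],[.536,-.322,.114]]))"
```

```text
t 4.0 p [ 0.5362 -0.3229  0.1234] h -19.15 q [ 9.861e-01 -1.663e-01 -8.000e-04 -2.000e-04] F [-0.33 -0.1  -0.13] T [-0.14  0.09 -0.  ] w 0.087 j [-0.13  0.52  0.81  1.62 -0.4   1.18  0.43]
1 [[0.0,0.0,0.0009,-0.0005,-0.0008,0.0014,100.0]]
[[305.47160028 247.23211622]
 [304.76629664 250.91854328]]
```

View pics/s3.png

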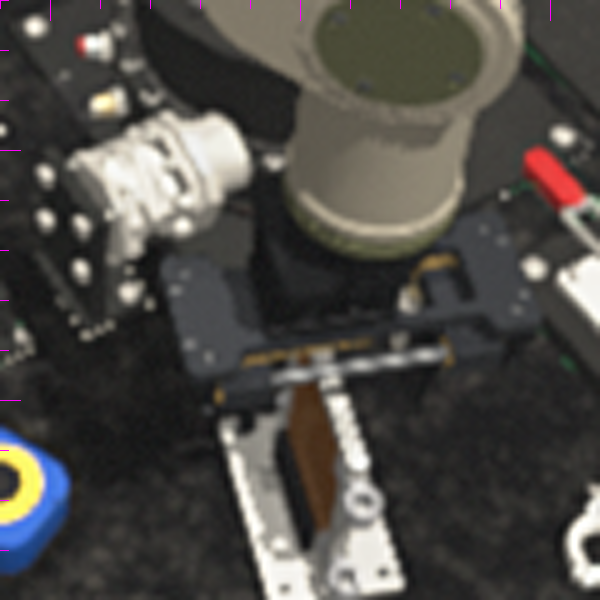

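The picture shows the bar lying over the door top with the door between the fingers, at about pixel (305,247). I'll close the gripper.

Request:
{"fn": "arm_command", "kwargs": {"commands": [[[0, 0, 0, 0, 0, 0, 0], [0, 0, 0, 0, 0, 0, 0], [0, 0, 0, 0, 0, 0, 0], [0, 0, 0, 0, 0, 0, 0], [0, 0, 0, 0, 0, 0, 0], [0, 0, 0, 0, 0, 0, 0]]], "newtons": 40}}

```text
time: 4.85
ee_pos: [0.5367, -0.3231, 0.124]
eef_rot: [0.986, -0.166, -0.0, -0.0]
ft_force: [0.0, 0.6, -0.3]
width: 0.0348
```

```bash
python3 -c "
from plan import *
st()"
```

```text
t 4.85 p [ 0.5367 -0.3231  0.124 ] h -19.14 q [ 9.861e-01 -1.662e-01 -0.000e+00 -1.000e-04] F [ 0.02  0.63 -0.27] T [-0.08  0.11  0.01] w 0.0348 j [-0.13  0.52  0.81  1.62 -0.4   1.18  0.43]
```

Still closing (34.8 mm).

Request:
{"fn": "arm_command", "kwargs": {"commands": [[[0, 0, 0, 0, 0, 0, 0], [0, 0, 0, 0, 0, 0, 0], [0, 0, 0, 0, 0, 0, 0], [0, 0, 0, 0, 0, 0, 0], [0, 0, 0, 0, 0, 0, 0]]]}}

```text
time: 5.48
ee_pos: [0.5367, -0.3231, 0.124]
eef_rot: [0.986, -0.166, -0.0, -0.0]
ft_force: [-0.2, -0.3, -0.5]
width: 0.0098
```

```bash
python3 -c "
from plan import *
st()"
```

```text
t 5.47 p [ 0.5367 -0.3231  0.124 ] h -19.14 q [ 9.861e-01 -1.663e-01 -0.000e+00 -1.000e-04] F [-0.2  -0.31 -0.52] T [-0.11  0.03 -0.06] w 0.0098 j [-0.13  0.52  0.81  1.62 -0.4   1.18  0.43]
```

The gripper stopped on the 10 mm panel. Lifting straight up.

Request:
{"fn": "arm_command", "kwargs": {"commands": [[[0, 0, 0, 0, 0, -0.008, 0], [0, 0, 0, 0, 0, -0.015, 0], [0, 0, 0, 0, 0, -0.02, 0], [0, 0, 0, 0, 0, -0.02, 0], [0, 0, 0, 0, 0, -0.025, 0], [0, 0, 0, 0, 0, -0.03, 0], [0, 0, 0, 0, 0, -0.03, 0], [0, 0, 0, 0, 0, 0, 0]]]}}

```text
time: 6.48
ee_pos: [0.5374, -0.324, 0.2753]
eef_rot: [0.986, -0.166, 0.002, 0.001]
ft_force: [0.7, -0.4, -2.5]
width: 0.0094
```

```bash
python3 -c "
from plan import *
st()
a=cam('scene');b=cam('top');crop(a,240,170,120,120,5,'s4.png');crop(b,310,130,110,110,5,'t4.png')"
```

```text
t 6.47 p [ 0.5374 -0.324   0.2753] h -19.15 q [ 9.861e-01 -1.663e-01  2.300e-03  6.000e-04] F [ 0.66 -0.42 -2.53] T [-0.05  0.13  0.03] w 0.0094 j [-0.17  0.41  0.87  1.43 -0.31  1.45  0.37]
```

View pics/s4.png

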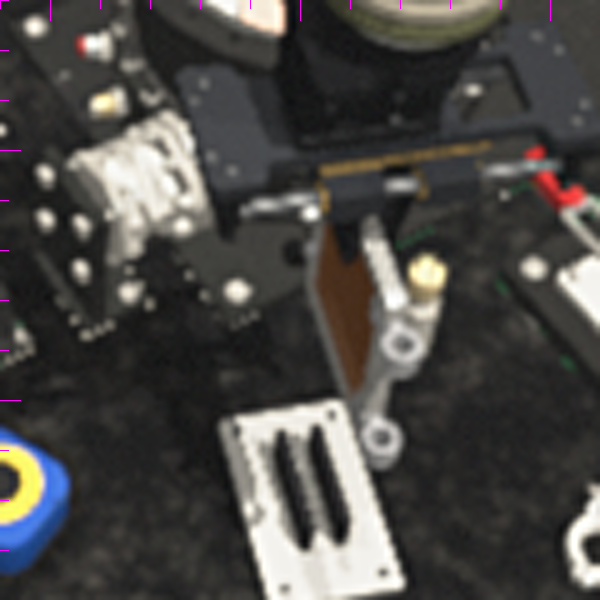

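```bash
python3 -c "
from plan import *
rows([(.46,-.15,.276,20),(.37,.14,.276,62),(.355,.285,.25,62)],dmax=.05,amax=8,claw=0)"
```

```text
15 [[0.0,0.0,-0.1366,-0.0258,-0.0277,-0.0008,0.0],[0.0,0.0,-0.1366,-0.0218,-0.0309,-0.0008,0.0],[0.0,0.0,-0.1366,-0.0174,-0.0336,-0.0008,0.0],[0.0,0.0,-0.1366,-0.0127,-0.0357,-0.0008,0.0],[0.0,0.0,-0.1366,-0.0077,-0.0371,-0.0008,0.0],[0.0,0.0,-0.1047,0.0021,-0.0433,-0.0,0.0],[0.0,0.0,-0.1047,0.0066,-0.0429,-0.0,0.0],[0.0,0.0,-0.1047,0.0111,-0.0419,-0.0,0.0],[0.0,0.0,-0.1047,0.0154,-0.0406,-0.0,0.0],[0.0,0.0,-0.1047,0.0195,-0.0387,-0.0,0.0],[0.0,0.0,-0.1047,0.0235,-0.0365,-0.0,0.0],[0.0,0.0,-0.1047,0.0272,-0.0338,-0.0,0.0],[0.0,0.0,-0.0,0.0403,-0.0271,0.0087,0.0],[0.0,0.0,-0.0,0.0403,-0.0271,0.0087,0.0],[0.0,0.0,-0.0,0.0403,-0.0271,0.0087,0.0]]
```

The door is lifted clear of the rack at (310,275), with the knuckles at (320,238) and (316,257) and the rod behind them untouched. Next is the carry over to the enclosure front.

```bash
python3 -c "
from plan import *
rows([(.47,-.15,.276,20),(.41,.12,.276,62),(.37,.285,.25,62)],dmax=.05,amax=8,claw=0)"
```

```text
15 [[0.0,0.0,-0.1366,-0.0239,-0.0283,-0.0008,0.0],[0.0,0.0,-0.1366,-0.0198,-0.0313,-0.0008,0.0],[0.0,0.0,-0.1366,-0.0154,-0.0337,-0.0008,0.0],[0.0,0.0,-0.1366,-0.0107,-0.0355,-0.0008,0.0],[0.0,0.0,-0.1366,-0.0057,-0.0366,-0.0008,0.0],[0.0,0.0,-0.1222,0.006,-0.0457,-0.0,0.0],[0.0,0.0,-0.1222,0.0115,-0.0446,-0.0,0.0],[0.0,0.0,-0.1222,0.0169,-0.0429,-0.0,0.0],[0.0,0.0,-0.1222,0.022,-0.0405,-0.0,0.0],[0.0,0.0,-0.1222,0.0268,-0.0375,-0.0,0.0],[0.0,0.0,-0.1222,0.0311,-0.034,-0.0,0.0],[0.0,0.0,-0.0,0.0317,-0.0282,0.0065,0.0],[0.0,0.0,-0.0,0.0317,-0.0282,0.0065,0.0],[0.0,0.0,-0.0,0.0317,-0.0282,0.0065,0.0],[0.0,0.0,-0.0,0.0317,-0.0282,0.0065,0.0]]
```

Request:
{"fn": "arm_command", "kwargs": {"commands": [[[0, 0, -0.137, -0.024, -0.028, 0, 0], [0, 0, -0.137, -0.02, -0.031, 0, 0], [0, 0, -0.137, -0.015, -0.034, 0, 0], [0, 0, -0.137, -0.011, -0.036, 0, 0], [0, 0, -0.137, -0.006, -0.037, 0, 0], [0, 0, -0.122, 0.006, -0.046, 0, 0], [0, 0, -0.122, 0.012, -0.045, 0, 0], [0, 0, -0.122, 0.017, -0.043, 0, 0], [0, 0, -0.122, 0.022, -0.041, 0, 0], [0, 0, -0.122, 0.027, -0.038, 0, 0], [0, 0, -0.122, 0.031, -0.034, 0, 0], [0, 0, 0, 0.032, -0.028, 0.0065, 0], [0, 0, 0, 0.032, -0.028, 0.0065, 0], [0, 0, 0, 0.032, -0.028, 0.0065, 0], [0, 0, 0, 0.032, -0.028, 0.0065, 0], [0, 0, 0, 0, 0, 0, 0], [0, 0, 0, 0, 0, 0, 0]]]}}

```text
time: 8.7
ee_pos: [0.3695, 0.2867, 0.2453]
eef_rot: [0.857, 0.515, -0.001, 0.0]
ft_force: [-0.2, 0.2, -2.6]
width: 0.0097
```

```bash
python3 -c "
from plan import *
st()
a=cam('scene');b=cam('top');crop(a,140,70,110,110,5,'s5.png');crop(b,100,150,110,110,5,'t5.png')"
```

```text
t 8.7 p [0.3695 0.2867 0.2453] h 62.04 q [ 8.570e-01  5.153e-01 -7.000e-04  4.000e-04] F [-0.18  0.24 -2.58] T [ 0.01 -0.07  0.02] w 0.0097 j [-0.96 -0.03  0.2   1.84  0.01  1.33  0.32]
```

View pics/s5.png

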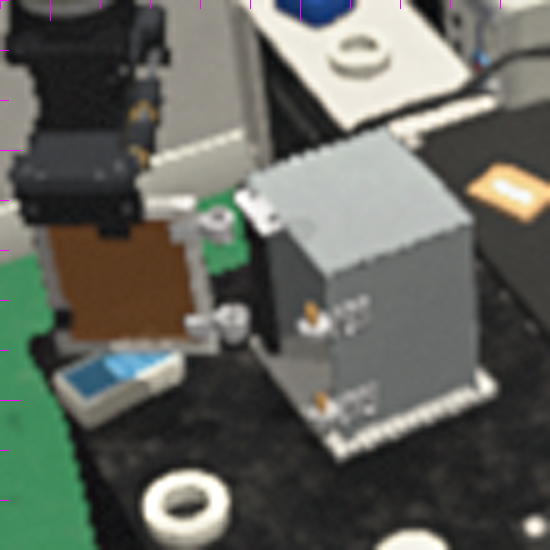

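View pics/t5.png

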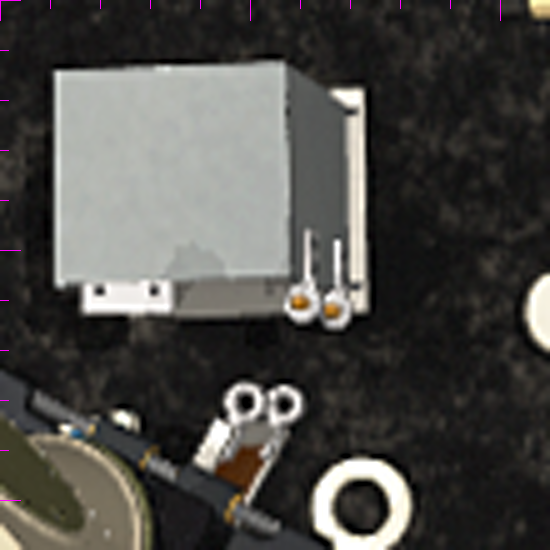

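The door hangs upright in the gripper in front of the enclosure. In the top view the upper knuckle ring is at (148.5,230) and the lower at (156.5,230.5), with the pins at (159.5,210) and (166,211.5). I'll lower it to the insertion height at a standoff.

```bash
python3 -c "
from plan import *
rows([(.392,.283,.184,62)],dmax=.025,claw=0)"
```

```text
3 [[0.0,0.0,-0.0002,0.0025,0.007,0.0206,0.0],[0.0,0.0,-0.0002,0.0025,0.007,0.0206,0.0],[0.0,0.0,-0.0002,0.0025,0.007,0.0206,0.0]]
```

Request:
{"fn": "arm_command", "kwargs": {"commands": [[[0, 0, 0, 0.0025, 0.007, 0.02, 0], [0, 0, 0, 0.0025, 0.007, 0.02, 0], [0, 0, 0, 0.0025, 0.007, 0.02, 0], [0, 0, 0, 0, 0, 0, 0], [0, 0, 0, 0, 0, 0, 0]]]}}

```text
time: 9.43
ee_pos: [0.3919, 0.2842, 0.1869]
eef_rot: [0.857, 0.515, 0.0, -0.0]
ft_force: [-0.4, 0.3, -2.5]
width: 0.0096
```

```bash
python3 -c "
from plan import *
st()
a=cam('scene');b=cam('top');crop(a,150,90,70,70,8,'s6.png');crop(b,130,190,70,60,8,'t6.png')"
```

```text
t 9.43 p [0.3919 0.2842 0.1869] h 62.01 q [ 8.571e-01  5.151e-01  5.000e-04 -2.000e-04] F [-0.44  0.28 -2.54] T [ 0.02 -0.    0.01] w 0.0096 j [-0.94  0.04  0.22  1.89 -0.01  1.2   0.37]
```

View pics/s6.png

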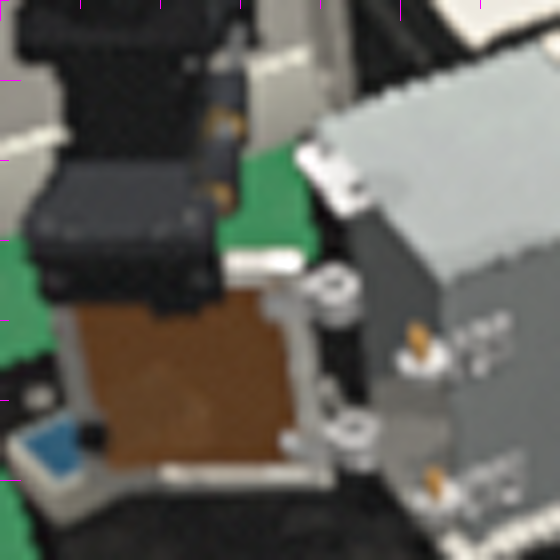

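View pics/t6.png

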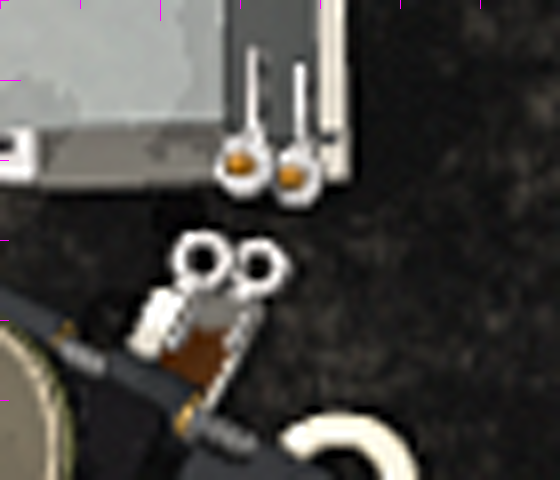

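```bash
cat > meas.py <<'E'
from m import *; from plan import st
def hole(c,u,v,r=2.2):
    # darkness-weighted centroid of the bore, seed in full-picture px
    g=cv2.cvtColor(c["frame"],cv2.COLOR_RGB2GRAY).astype(float); yy,xx=np.mgrid[:g.shape[0],:g.shape[1]]
    for _ in range(4):
        k=(np.hypot(xx-u,yy-v)<=r); hi=np.percentile(g[k],85); w=np.clip(hi-g,0,None)*k; u,v=(w*xx).sum()/w.sum(),(w*yy).sum()/w.sum()
    return u,v
def rel(c,pins,holes,zo):
    # pins,holes: (high,low) px ; zo=height of knuckle_low underside
    R=[]
    for p,h,zp,zk in zip(pins,holes,(.137,.052),(zo+.101,zo+.016)):
        a,b=onz(c,*p[:2],zp),onz(c,*h,zk); R.append((a-b)[:2]*1000)
    return np.array(R).round(1)
E
python3 - <<'E'
from meas import *
a=cam("scene");b=cam("top");s=read_state();zo=.023+s["ee_pos"][2]-.124; print(zo)
pa=sorted(brass(a,(190,125,30,35)),key=lambda p:p[1]);pb=sorted(brass(b,(150,200,30,20)),key=lambda p:p[0])
pa=[p for p in pa if p[2]>3]
ha=[(150+336/8-.5,90+284/8-.5),(150+353/8-.5,90+430/8-.5)]; hb=[(130+203/8-.5,190+259/8-.5),(130+258/8-.5,190+265/8-.5)]
h2=[hole(b,*h) for h in hb];h3=[hole(a,*h,1.6) for h in ha]
print(pa,pb); print(ha,h3);print(hb,h2)
print("top hand",rel(b,pb,hb,zo),"auto",rel(b,pb,h2,zo)); print("scene",rel(a,pa,ha,zo),rel(a,pa,h3,zo))
for i in(0,1): print(tri([ray(a,*ha[i]),ray(b,*h2[i])]))
E
```

```text
0.08582992061562492
[(np.float64(201.9358108108108), np.float64(132.17567567567568), np.int32(6)), (np.float64(203.89366515837105), np.float64(149.80090497737558), np.int32(5))] [(np.float64(159.48081841432224), np.float64(210.0537084398977), np.int32(8)), (np.float64(165.89088191330345), np.float64(211.62780269058297), np.int32(6))]
[(191.5, 125.0), (193.625, 143.25)] [(np.float64(191.47664936990367), np.float64(125.07153446997776)), (np.float64(193.83098591549296), np.float64(142.73591549295776))]
[(154.875, 221.875), (161.75, 222.625)] [(np.float64(154.7975034674064), np.float64(222.05640314378178)), (np.float64(161.72630501535312), np.float64(222.93265097236437))]
top hand [[34.9 -0.4]
 [34.5 -0.7]] auto [[35.3 -0.6]
 [35.4 -0.7]]
scene [[36.   2.8]
 [36.5  0.7]] [[36.3  3.1]
 [34.7 -1.4]]
(array([0.45117752, 0.25212547, 0.18844802]), [np.float64(0.0009593800835129973), np.float64(0.0009593800835130143)])
(array([0.45063051, 0.25254011, 0.10380632]), [np.float64(0.00040702751096347646), np.float64(0.00040702751096340675)])
```

The pin offset reads about (+35, -0.5) mm in both views. I'll move in sideways between the pins.

Request:
{"fn": "arm_command", "kwargs": {"commands": [[[0, 0, 0, 0.005, 0.0105, 0, 0], [0, 0, 0, 0.005, 0.0105, 0, 0], [0, 0, 0, 0.006, 0.01, 0, 0], [0, 0, 0, 0, 0, 0, 0], [0, 0, 0, 0, 0, 0, 0]]]}}

```text
time: 10.25
ee_pos: [0.4264, 0.2839, 0.1859]
eef_rot: [0.857, 0.515, -0.0, -0.0]
ft_force: [0.1, 0.4, -2.5]
width: 0.0096
```

```bash
python3 -c "
from plan import *
st()
a=cam('scene');b=cam('top');crop(a,170,100,60,60,10,'s7.png');crop(b,140,190,50,50,11,'t7.png')"
```

```text
t 10.25 p [0.4264 0.2839 0.1859] h 62.05 q [ 8.569e-01  5.154e-01 -2.000e-04 -0.000e+00] F [ 0.13  0.42 -2.46] T [ 0.04  0.02 -0.02] w 0.0096 j [-0.91  0.11  0.25  1.83 -0.03  1.21  0.43]
```

View pics/s7.png

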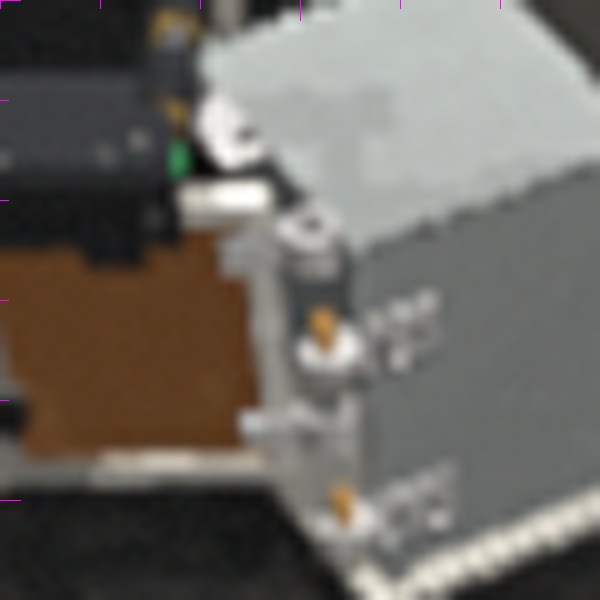

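View pics/t7.png

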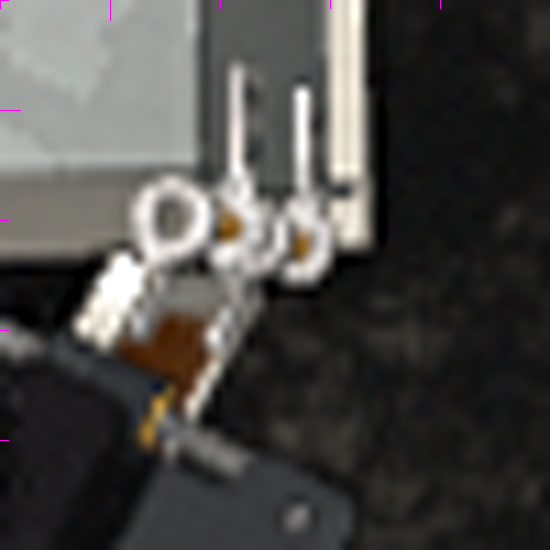

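Run:
```python
from meas import *
a=cam("scene");b=cam("top");s=read_state();zo=.023+s["ee_pos"][2]-.124; print(zo)
pa=[(201.93,132.15)];pb=[(159.47,210.06)]
hb=(140+171/11-.5,190+214/11-.5);ha=(170+311/10-.5,100+227/10-.5)
h2=hole(b,*hb);h3=hole(a,*ha,1.6);print(hb,h2,ha,h3)
print(rel(b,pb,[hb],zo),rel(b,pb,[h2],zo),rel(a,pa,[ha],zo),rel(a,pa,[h3],zo))
print(tri([ray(a,*ha),ray(b,*hb)]))
```

```text
0.08511170273412125
(155.04545454545453, 208.95454545454544) (np.float64(154.9289198606272), np.float64(209.40975609756097)) (200.6, 122.2) (np.float64(200.52220577350113), np.float64(121.82975573649149))
[[-0.3 -0.8]] [[ 1.  -1.1]] [[2.2 3.8]] [[1.6 1.8]]
(array([0.48626888, 0.25301377, 0.18599219]), [np.float64(0.0003682817781805836), np.float64(0.0003682817781807145)])
```

Both views put the upper knuckle within about 2 mm of the pin axis, and its triangulated height is right (0.186). I'll shift 1.5 mm toward -y and lower to the pin tips.

Request:
{"fn": "arm_command", "kwargs": {"commands": [[[0, 0, 0, -0.0013, 0.0007, 0.008, 0], [0, 0, 0, 0, 0, 0.01, 0], [0, 0, 0, 0, 0, 0.006, 0], [0, 0, 0, 0, 0, 0, 0], [0, 0, 0, 0, 0, 0, 0]]]}}

```text
time: 11.08
ee_pos: [0.4267, 0.2825, 0.1622]
eef_rot: [0.857, 0.515, 0.0, -0.0]
ft_force: [0.5, 0.2, -2.4]
width: 0.0096
```

```bash
python3 -c "
from plan import *
st()
a=cam('scene');b=cam('top');crop(a,170,100,60,60,10,'s8.png');crop(b,140,190,50,50,11,'t8.png')"
```

```text
t 11.07 p [0.4267 0.2825 0.1622] h 62.05 q [ 8.569e-01  5.154e-01  1.000e-04 -0.000e+00] F [ 0.51  0.2  -2.45] T [-0.02  0.    0.03] w 0.0096 j [-0.91  0.13  0.25  1.86 -0.04  1.16  0.44]
```

View pics/s8.png

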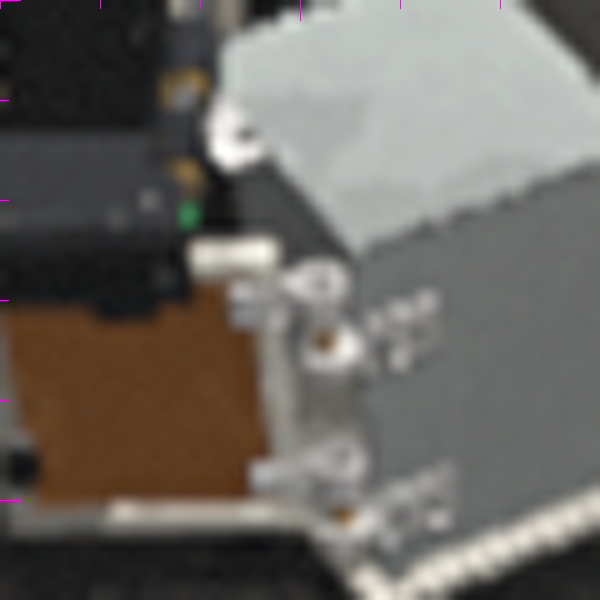

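View pics/t8.png

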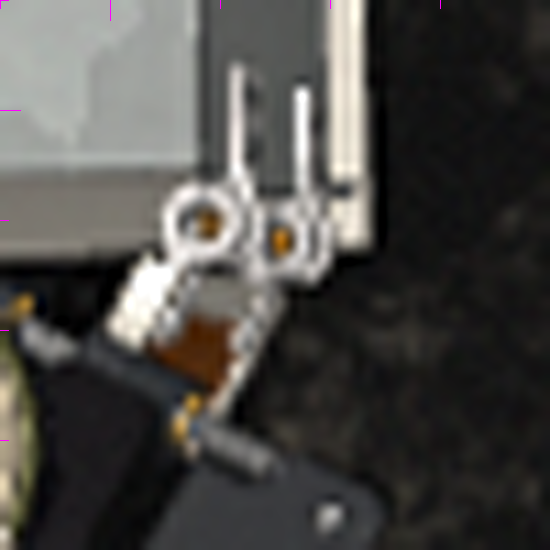

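Both brass pins are now visible through the bores in the top view, at (158.5,210) and (165,211). After parallax they sit within about 1 mm of the axis. I'll lower slowly.

Request:
{"fn": "arm_command", "kwargs": {"commands": [[[0, 0, 0, 0, 0, 0.003, 0], [0, 0, 0, 0, 0, 0.003, 0], [0, 0, 0, 0, 0, 0, 0], [0, 0, 0, 0, 0, 0, 0]]]}}

```text
time: 11.68
ee_pos: [0.4265, 0.2825, 0.156]
eef_rot: [0.857, 0.515, 0.0, -0.0]
ft_force: [0.4, 0.5, -2.9]
width: 0.0099
```

```bash
python3 -c "
from plan import *
st()"
```

```text
t 11.68 p [0.4265 0.2825 0.156 ] h 62.05 q [ 0.8569  0.5154  0.     -0.    ] F [ 0.35  0.55 -2.92] T [-0.01 -0.04 -0.02] w 0.0099 j [-0.9   0.14  0.25  1.87 -0.04  1.14  0.44]
```

No contact force. I'll go on down.

Request:
{"fn": "arm_command", "kwargs": {"commands": [[[0, 0, 0, 0, 0, 0.003, 0], [0, 0, 0, 0, 0, 0.003, 0], [0, 0, 0, 0, 0, 0, 0], [0, 0, 0, 0, 0, 0, 0]]]}}

```text
time: 12.18
ee_pos: [0.4265, 0.2825, 0.1501]
eef_rot: [0.857, 0.515, 0.0, -0.0]
ft_force: [1.2, 0.1, -2.4]
width: 0.0098
```

```bash
python3 -c "
from plan import *
st()
a=cam('scene');b=cam('top');crop(a,170,100,60,60,10,'s9.png');crop(b,140,190,50,50,11,'t9.png')"
```

```text
t 12.18 p [0.4265 0.2825 0.1501] h 62.05 q [ 0.8569  0.5154  0.     -0.    ] F [ 1.24  0.09 -2.35] T [ 0.03  0.01 -0.02] w 0.0098 j [-0.9   0.14  0.25  1.87 -0.04  1.13  0.44]
```

View pics/t9.png

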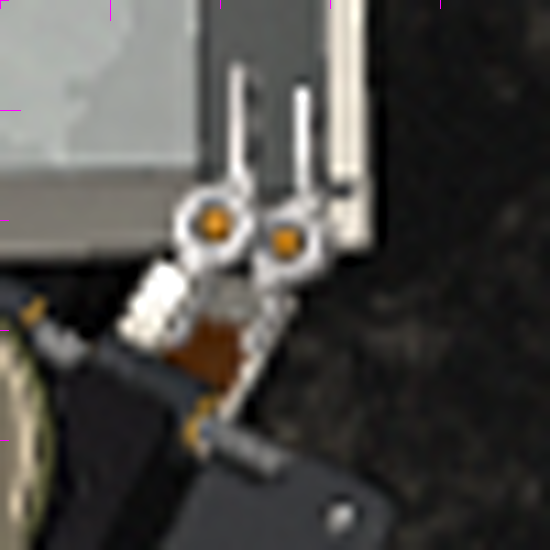

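View pics/s9.png

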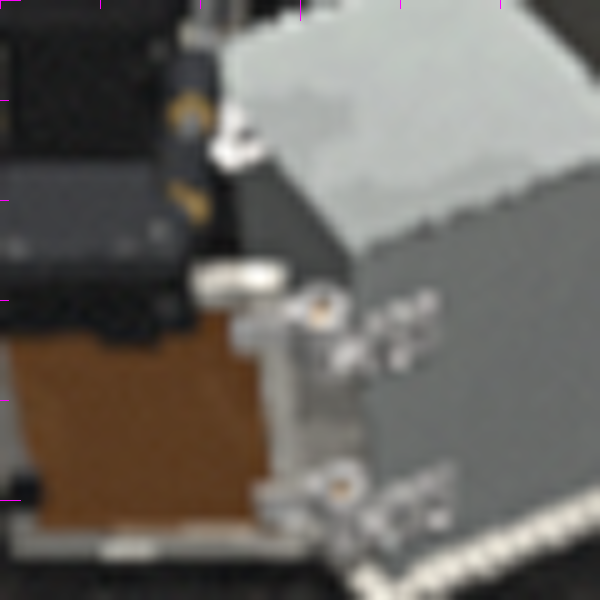

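Both pins now sit centred in their bores: (159,210) and (165.5,211.5) in top, (202,131) and (204,148) in scene. I'll lower the last 4 mm.

Request:
{"fn": "arm_command", "kwargs": {"commands": [[[0, 0, 0, 0, 0, 0.002, 0], [0, 0, 0, 0, 0, 0.002, 0], [0, 0, 0, 0, 0, 0, 0], [0, 0, 0, 0, 0, 0, 0]]]}}

```text
time: 12.78
ee_pos: [0.4265, 0.2824, 0.146]
eef_rot: [0.857, 0.515, -0.0, -0.0]
ft_force: [0.1, -0.5, -2.6]
width: 0.0102
```

```bash
python3 -c "
from plan import *
st()"
```

```text
t 12.78 p [0.4265 0.2824 0.146 ] h 62.05 q [ 0.8569  0.5154 -0.     -0.    ] F [ 0.14 -0.5  -2.64] T [-0.03  0.01  0.05] w 0.0102 j [-0.9   0.15  0.25  1.88 -0.04  1.12  0.44]
```

Request:
{"fn": "arm_command", "kwargs": {"commands": [[[0, 0, 0, 0, 0, 0.001, 0], [0, 0, 0, 0, 0, 0, 0], [0, 0, 0, 0, 0, 0, 0]]]}}

```text
time: 13.15
ee_pos: [0.4266, 0.2827, 0.1456]
eef_rot: [0.857, 0.515, 0.0, -0.0]
ft_force: [-3.1, -1.0, 5.1]
width: 0.0099
```

```bash
python3 -c "
from plan import *
st()"
```

```text
t 13.15 p [0.4266 0.2827 0.1456] h 62.06 q [ 8.569e-01  5.155e-01  3.000e-04 -2.000e-04] F [-3.14 -0.98  5.11] T [-0.3   0.48 -0.18] w 0.0099 j [-0.9   0.15  0.25  1.88 -0.04  1.12  0.44]
```

Contact force rose by about 8 N at the expected height, so the door is seated. I'll release it partly and raise the gripper.

Request:
{"fn": "arm_command", "kwargs": {"commands": [[[0, 0, 0, 0, 0, 0, 35], [0, 0, 0, 0, 0, 0, 35], [0, 0, 0, 0, 0, 0, 35], [0, 0, 0, 0, 0, 0, 35], [0, 0, 0, 0, 0, -0.01, 35], [0, 0, 0, 0, 0, -0.02, 35], [0, 0, 0, 0, 0, -0.02, 35], [0, 0, 0, 0, 0, -0.03, 35], [0, 0, 0, 0, 0, 0, 35]]]}}

```text
time: 14.28
ee_pos: [0.4276, 0.2832, 0.2279]
eef_rot: [0.857, 0.515, 0.002, -0.001]
ft_force: [-0.1, 0.2, 0.4]
width: 0.0303
```

```bash
python3 -c "
from plan import *
st()
a=cam('scene');b=cam('top');crop(a,150,90,80,80,7,'s10.png');crop(b,100,170,100,90,6,'t10.png')"
```

```text
t 14.28 p [0.4276 0.2832 0.2279] h 62.05 q [ 8.570e-01  5.154e-01  2.300e-03 -5.000e-04] F [-0.07  0.22  0.38] T [-0.01 -0.02  0.05] w 0.0303 j [-0.91  0.08  0.25  1.77 -0.02  1.29  0.43]
```

View pics/t10.png

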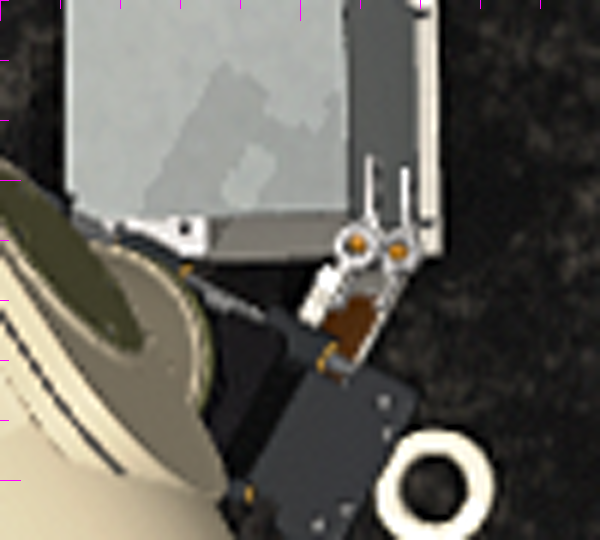

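View pics/s10.png

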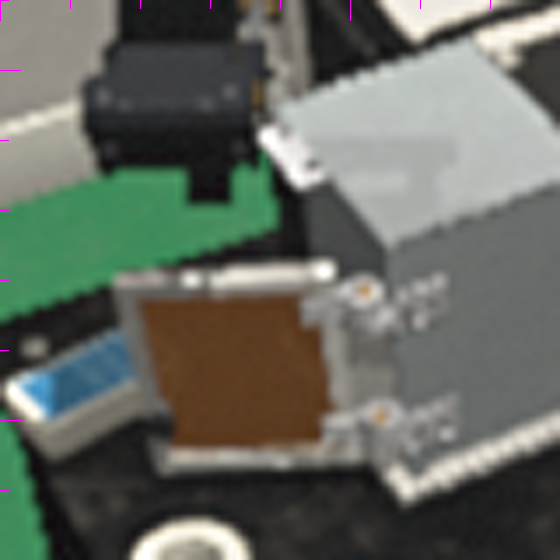

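The door hangs on both pins, with the brass visible in both bores, and is still about 60° open. The gripper is clear above. Next I'll shut the claw, go down on the outside face and sweep the door shut, pushing at 55 mm from the axis to stay clear of the lip.

```bash
cat > sw.py <<'E'
import numpy as np
A=np.array([.486,.251])
def pose(phi,gap,r=.055,z=.135):
    f=np.radians(phi); d=np.array([np.cos(f),np.sin(f)]); n=np.array([-d[1],d[0]])
    p=A+r*d+n*(.020+gap); return (*p,z,phi-90)
E
python3 -c "
from plan import *;from sw import *
print(pose(152,.02),pose(92.3,0))
p=pose(152,.02)
rows([(p[0],p[1],.228,62),p],dmax=.03,claw=0)
rows([pose(q,g) for q,g in((151.5,.012),(151,.005),(150.5,.001))],start=p,claw=0)"
```

```text
(np.float64(0.41865901988132337), np.float64(0.2415030322388669), 0.135, 62) (np.float64(0.46380886350842027), np.float64(0.30515305588064334), 0.135, 2.299999999999997)
6 [[0.0,0.0,0.0004,-0.02,0.0061,-0.0013,0.0],[0.0,0.0,0.0004,-0.02,0.0061,-0.0013,0.0],[0.0,0.0,-0.0,0.0,-0.0,0.0232,0.0],[0.0,0.0,-0.0,0.0,-0.0,0.0232,0.0],[0.0,0.0,-0.0,0.0,-0.0,0.0232,0.0],[0.0,0.0,-0.0,0.0,-0.0,0.0232,0.0]]
3 [[0.0,0.0,0.0087,0.0085,-0.0003,-0.0,0.0],[0.0,0.0,0.0087,0.0075,-0.0002,-0.0,0.0],[0.0,0.0,0.0087,0.0045,-0.0002,-0.0,0.0]]
```

Request:
{"fn": "arm_command", "kwargs": {"commands": [[[0, 0, 0, -0.02, 0.006, -0.001, 0], [0, 0, 0, -0.02, 0.006, -0.001, 0], [0, 0, 0, 0, 0, 0, 0], [0, 0, 0, 0, 0, 0, 0], [0, 0, 0, 0, 0, 0.023, 0], [0, 0, 0, 0, 0, 0.023, 0], [0, 0, 0, 0, 0, 0.023, 0], [0, 0, 0, 0, 0, 0.023, 0], [0, 0, 0, 0, 0, 0, 0], [0, 0, 0, 0, 0, 0, 0]]]}}

```text
time: 15.62
ee_pos: [0.4187, 0.242, 0.1359]
eef_rot: [0.857, 0.516, 0.0, -0.0]
ft_force: [0.5, -0.0, 0.1]
width: 0.0004
```

```bash
python3 -c "
from plan import *
from sw import *
st()
rows([pose(q,g) for q,g in((151.5,.012),(151,.005),(150.5,.001))],claw=0)
a=cam('scene');b=cam('top');crop(a,150,90,80,80,7,'s11.png');crop(b,100,170,100,90,6,'t11.png')"
```

```text
t 15.62 p [0.4187 0.242  0.1359] h 62.07 q [ 8.569e-01  5.156e-01  4.000e-04 -1.000e-04] F [ 0.49 -0.01  0.14] T [0.01 0.06 0.04] w 0.0004 j [-0.88  0.09  0.27  1.96 -0.03  1.09  0.49]
3 [[0.0,0.0,0.0099,0.008,-0.0001,0.0009,0.0],[0.0,0.0,0.0087,0.0075,-0.0002,-0.0,0.0],[0.0,0.0,0.0087,0.0045,-0.0002,-0.0,0.0]]
```

View pics/s11.png

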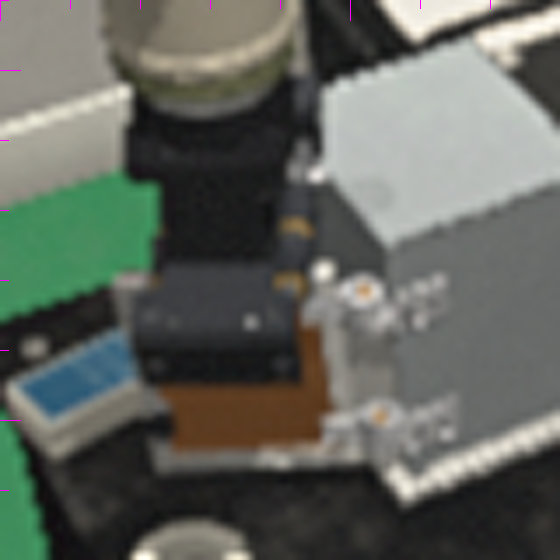

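View pics/t11.png

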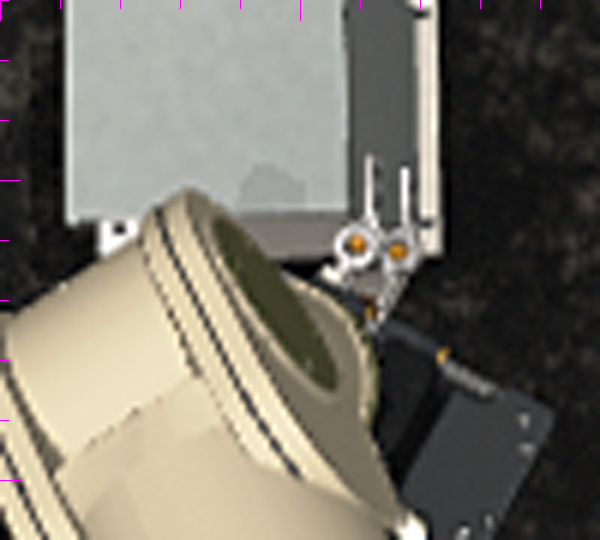

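The gripper is down on the outside of the door, the door has not moved, and both pins still show in their bores. Starting the push.

```bash
python3 -c "
from plan import *
from sw import *
p=pose(150.5,.001)
rows([pose(q,.001) for q in np.arange(145.5,109,-5)],start=p,claw=0)"
```

```text
8 [[0.0,0.0,0.0873,0.0049,-0.0016,-0.0,0.0],[0.0,0.0,0.0873,0.0049,-0.0016,-0.0,0.0],[0.0,0.0,0.0873,0.0049,-0.0016,-0.0,0.0],[0.0,0.0,0.0873,0.0049,-0.0016,-0.0,0.0],[0.0,0.0,0.0873,0.0049,-0.0016,-0.0,0.0],[0.0,0.0,0.0873,0.0049,-0.0016,-0.0,0.0],[0.0,0.0,0.0873,0.0049,-0.0016,-0.0,0.0],[0.0,0.0,0.0873,0.0049,-0.0016,-0.0,0.0]]
```

Request:
{"fn": "arm_command", "kwargs": {"commands": [[[0, 0, 0.009, 0.008, 0, 0.001, 0], [0, 0, 0.009, 0.0075, 0, 0, 0], [0, 0, 0.009, 0.0045, 0, 0, 0], [0, 0, 0, 0, 0, 0, 0]]]}}

```text
time: 16.23
ee_pos: [0.428, 0.2594, 0.134]
eef_rot: [0.864, 0.504, -0.0, 0.0]
ft_force: [-0.7, 0.1, -0.4]
width: 0.0001
```

```bash
python3 -c "
from plan import *
st()"
```

```text
t 16.23 p [0.428  0.2594 0.134 ] h 60.51 q [ 8.638e-01  5.039e-01 -1.000e-04  0.000e+00] F [-0.7   0.12 -0.37] T [-0.01  0.01 -0.02] w 0.0001 j [-0.89  0.14  0.27  1.92 -0.04  1.09  0.46]
```

Request:
{"fn": "arm_command", "kwargs": {"commands": [[[0, 0, 0.087, 0.005, -0.0016, 0, 0], [0, 0, 0.087, 0.005, -0.0016, 0, 0], [0, 0, 0.087, 0.005, -0.0016, 0, 0], [0, 0, 0.087, 0.005, -0.0016, 0, 0], [0, 0, 0.087, 0.005, -0.0016, 0, 0], [0, 0, 0.087, 0.005, -0.0016, 0, 0], [0, 0, 0, 0, 0, 0, 0]]]}}

```text
time: 17.1
ee_pos: [0.4407, 0.2875, 0.134]
eef_rot: [0.964, 0.264, -0.0, 0.0]
ft_force: [-0.0, -1.0, 0.2]
width: 0.0004
```

```bash
python3 -c "
from plan import *
from sw import *
st(); print(pose(120.5,.001))
a=cam('scene');b=cam('top');crop(a,150,90,80,80,7,'s12.png');crop(b,100,170,100,90,6,'t12.png')"
```

```text
t 17.1 p [0.4407 0.2875 0.134 ] h 30.63 q [ 9.645e-01  2.642e-01 -0.000e+00  1.000e-04] F [-0.04 -1.03  0.18] T [-0.12  0.06  0.04] w 0.0004 j [-0.94  0.19  0.3   1.86 -0.06  1.1  -0.08]
(np.float64(0.4399911776678892), np.float64(0.28773129820210913), 0.135, 30.5)
```

View pics/s12.png

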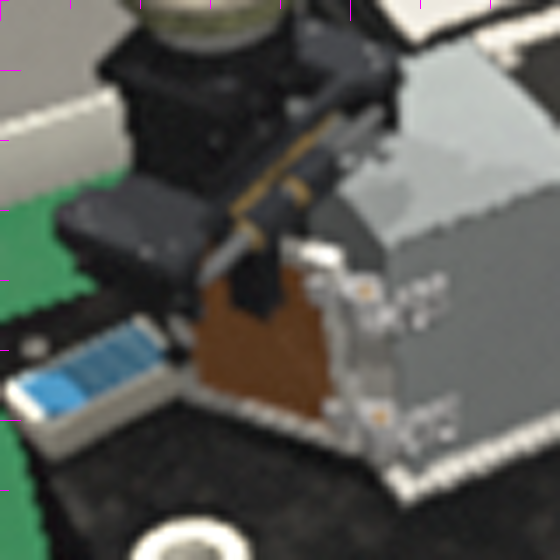

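View pics/t12.png

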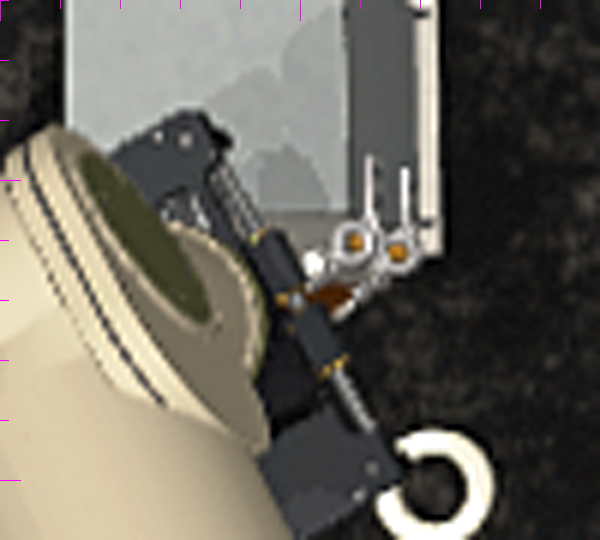

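The door has followed the fingers to about 30° open, with both knuckles still on their pins at (158.5,210) and (165.5,211.5). Continuing.

Request:
{"fn": "arm_command", "kwargs": {"commands": [[[0, 0, 0.087, 0.005, -0.0016, 0, 0], [0, 0, 0.087, 0.005, -0.0016, 0, 0], [0, 0, 0.087, 0.005, -0.0016, 0, 0], [0, 0, 0.087, 0.005, -0.0016, 0, 0], [0, 0, 0, 0, 0, 0, 0]]]}}

```text
time: 17.82
ee_pos: [0.4565, 0.301, 0.134]
eef_rot: [0.996, 0.094, 0.0, 0.0]
ft_force: [-0.4, -0.1, 0.5]
width: 0.0004
```

```bash
python3 -c "
from plan import *
from sw import *
st(); print(pose(100.5,.001))
rows([pose(97,.001),pose(94,.001),pose(92.3,.0)],claw=0)"
```

```text
t 17.82 p [0.4565 0.301  0.134 ] h 10.75 q [0.9956 0.0937 0.     0.    ] F [-0.43 -0.13  0.45] T [-0.14  0.01 -0.  ] w 0.0004 j [-0.97  0.24  0.34  1.81 -0.09  1.11 -0.41]
(np.float64(0.45532869303908885), np.float64(0.30125207388068237), 0.135, 10.5)
3 [[0.0,0.0,0.0655,0.0023,-0.0016,-0.001,0.0],[0.0,0.0,0.0524,0.0029,-0.001,-0.0,0.0],[0.0,0.0,0.0297,0.0026,-0.0006,-0.0,0.0]]
```

Request:
{"fn": "arm_command", "kwargs": {"commands": [[[0, 0, 0.065, 0.0025, -0.0016, 0, 0], [0, 0, 0.052, 0.003, -0.001, 0, 0], [0, 0, 0.03, 0.0015, -0.0005, 0, 0], [0, 0, 0, 0, 0, 0, 0], [0, 0, 0, 0, 0, 0, 0]]]}}

```text
time: 18.45
ee_pos: [0.4628, 0.3051, 0.134]
eef_rot: [1.0, 0.02, -0.0, -0.0]
ft_force: [-0.1, 0.0, -0.2]
width: 0.0007
```

```bash
python3 -c "
from plan import *
st()
a=cam('scene');b=cam('top');crop(a,150,90,80,80,7,'s13.png')"
```

```text
t 18.45 p [0.4628 0.3051 0.134 ] h 2.31 q [ 9.998e-01  2.020e-02 -1.000e-04 -0.000e+00] F [-0.07  0.04 -0.25] T [-0.11  0.05 -0.01] w 0.0007 j [-0.98  0.26  0.36  1.79 -0.1   1.11 -0.54]
```

View pics/s13.png

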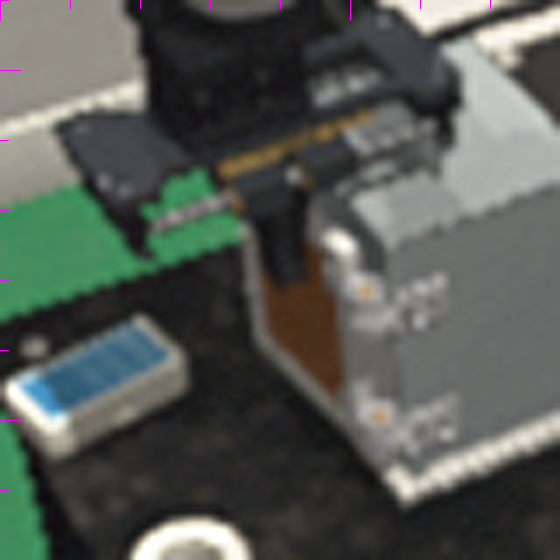

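The door is nearly shut and there is no stop force yet. I'll push on in 1–1.5 mm steps.

Request:
{"fn": "arm_command", "kwargs": {"commands": [[[0, 0, 0, 0.0015, 0, 0, 0], [0, 0, 0, 0, 0, 0, 0], [0, 0, 0, 0, 0, 0, 0]]]}}

```text
time: 18.92
ee_pos: [0.4645, 0.3052, 0.134]
eef_rot: [1.0, 0.02, 0.0, -0.0]
ft_force: [-0.8, -0.4, 0.0]
width: 0.0002
```

Request:
{"fn": "arm_command", "kwargs": {"commands": [[[0, 0, 0, 0.001, 0, 0, 0], [0, 0, 0, 0, 0, 0, 0], [0, 0, 0, 0, 0, 0, 0]]]}}

```text
time: 19.3
ee_pos: [0.4655, 0.3053, 0.1341]
eef_rot: [1.0, 0.019, 0.0, -0.0]
ft_force: [0.2, 2.0, 0.4]
width: 0.0005
```

Request:
{"fn": "arm_command", "kwargs": {"commands": [[[0, 0, 0, 0.001, 0, 0, 0], [0, 0, 0, 0, 0, 0, 0], [0, 0, 0, 0, 0, 0, 0]]]}}

```text
time: 19.68
ee_pos: [0.4661, 0.3053, 0.1339]
eef_rot: [1.0, 0.02, -0.0, 0.0]
ft_force: [-3.5, -0.2, 0.3]
width: 0.0002
```

```bash
python3 -c "
from plan import *
st()
a=cam('scene');b=cam('top');crop(a,170,95,50,60,10,'s14.png');crop(b,100,170,100,90,6,'t14.png')"
```

```text
t 19.68 p [0.4661 0.3053 0.1339] h 2.25 q [ 9.998e-01  1.960e-02 -3.000e-04  0.000e+00] F [-3.52 -0.15  0.29] T [-0.06  0.62  0.05] w 0.0002 j [-0.97  0.26  0.36  1.78 -0.1   1.12 -0.54]
```

View pics/s14.png

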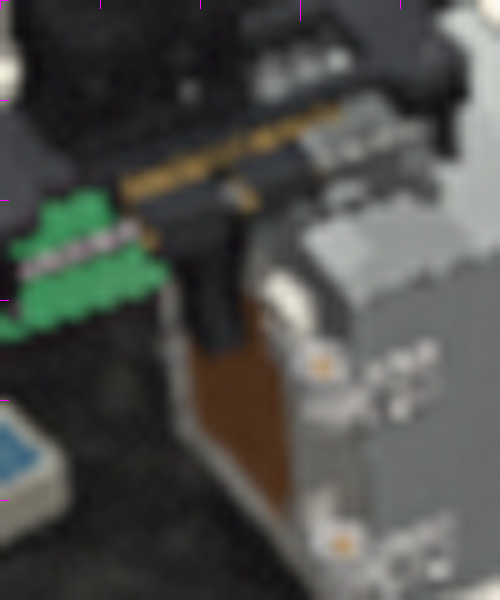

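View pics/t14.png

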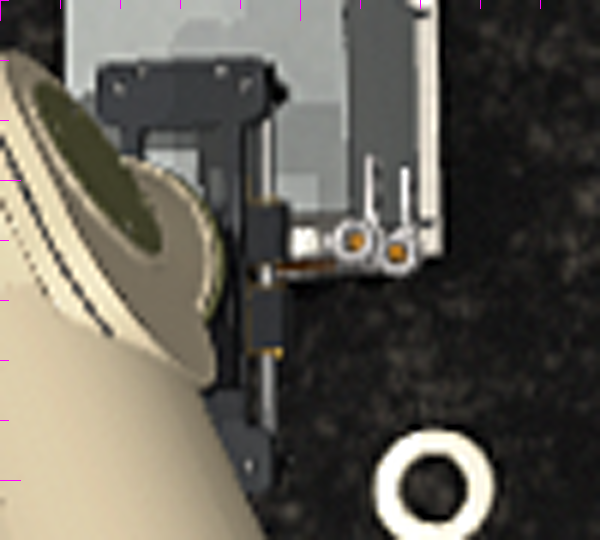

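A stop force of -3.5 N has appeared. I'll push a little more to confirm it.

Request:
{"fn": "arm_command", "kwargs": {"commands": [[[0, 0, 0, 0.0015, 0, 0, 0], [0, 0, 0, 0, 0, 0, 0], [0, 0, 0, 0, 0, 0, 0]]]}}

```text
time: 20.15
ee_pos: [0.4666, 0.3054, 0.1338]
eef_rot: [1.0, 0.02, -0.001, 0.0]
ft_force: [-8.0, -1.5, 3.8]
width: 0.0006
```

It's a firm stop: 8 N with only 0.5 mm of motion. Backing straight off and up.

Request:
{"fn": "arm_command", "kwargs": {"commands": [[[0, 0, 0, -0.01, 0, 0, 0], [0, 0, 0, -0.025, 0, 0, 0], [0, 0, 0, -0.025, 0, 0, 0], [0, 0, 0, 0, 0.02, -0.04, 0], [0, 0, 0, 0, 0.04, -0.04, 0], [0, 0, 0, 0.01, 0.05, -0.03, 0], [0, 0, 0, 0.01, 0.05, -0.01, 0], [0, 0, 0, 0.01, 0.05, 0, 0], [0, 0, 0, 0, 0, 0, 0], [0, 0, 0, 0, 0, 0, 0]]]}}

```text
time: 21.4
ee_pos: [0.4461, 0.0949, 0.2541]
eef_rot: [1.0, 0.02, 0.0, -0.0]
ft_force: [-0.1, 0.3, 0.2]
width: 0.0002
```

```bash
python3 -c "
from plan import *
st()
a=cam('scene');b=cam('top');crop(a,170,85,70,80,7,'s15.png');crop(b,100,150,80,75,7,'t15.png');cv2.imwrite('pics/t15f.png',b['frame'][:,:,::-1])"
```

```text
t 21.4 p [0.4461 0.0949 0.2541] h 2.24 q [ 9.998e-01  1.950e-02  3.000e-04 -3.000e-04] F [-0.12  0.32  0.18] T [-0.1   0.05 -0.  ] w 0.0002 j [-0.86 -0.1   0.53  1.87  0.05  1.35 -0.31]
```

View pics/s15.png

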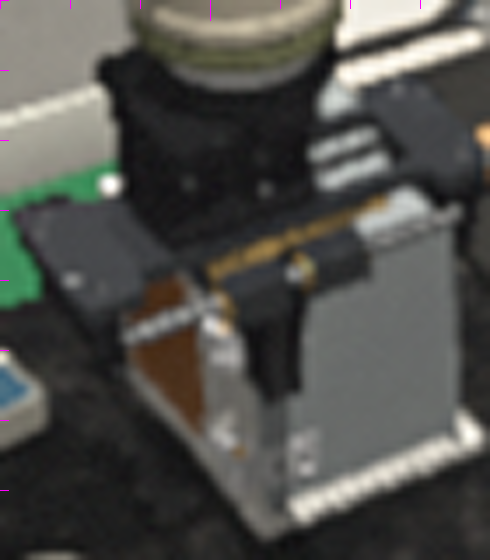

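View pics/t15.png

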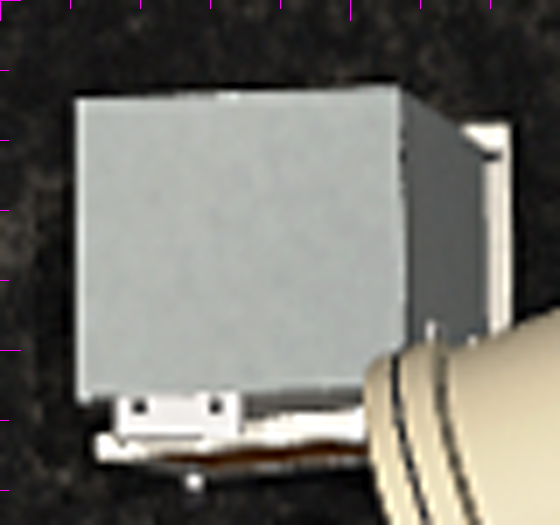

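View pics/t15f.png

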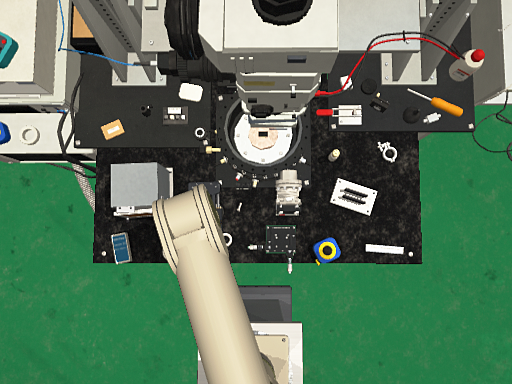

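The door looks nearly shut, but in the top view its top edge has a slope of about 6° against the roof's 3°. It may have rebounded a few degrees or be resting on the knob side. I'll clear the arm away and measure it.

Request:
{"fn": "arm_command", "kwargs": {"commands": [[[0, 0, 0, 0, 0.05, 0, 0], [0, 0, 0, 0, 0.05, 0, 0], [0, 0, 0, 0, 0.05, 0, 0], [0, 0, 0, 0, 0.05, 0, 0], [0, 0, 0, 0, 0, 0, 0]]]}}

```text
time: 22.12
ee_pos: [0.4539, -0.1082, 0.2542]
eef_rot: [1.0, 0.017, 0.0, 0.0]
ft_force: [-0.3, 1.8, 0.1]
width: 0.0006
```

```bash
python3 -c "
from plan import *
st()
a=cam('scene');b=cam('top');crop(a,170,85,70,80,8,'s16.png');crop(b,100,190,75,40,10,'t16.png')"
```

```text
t 22.12 p [ 0.4539 -0.1082  0.2542] h 1.99 q [9.998e-01 1.730e-02 3.000e-04 3.000e-04] F [-0.27  1.84  0.12] T [0.03 0.1  0.05] w 0.0006 j [-0.69 -0.1   0.79  1.86  0.07  1.35  0.12]
```

View pics/s16.png

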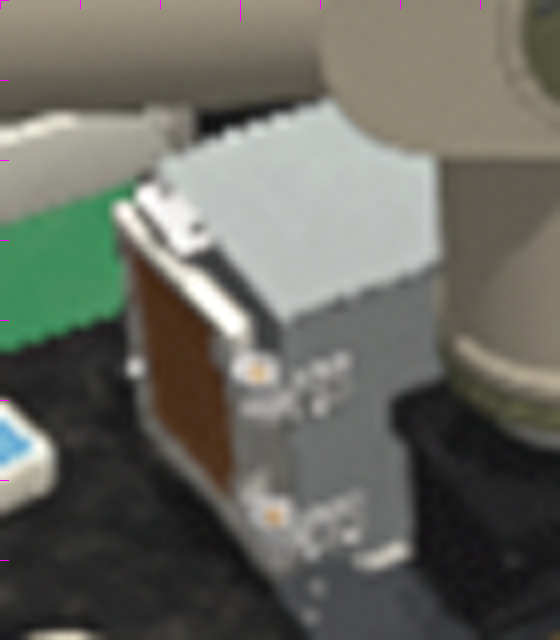

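View pics/t16.png

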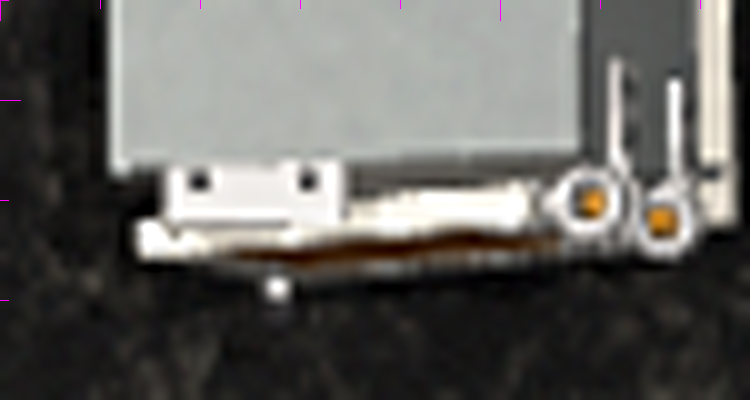

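```bash
python3 -c "
from plan import *
b=cam('top');a=cam('scene');A=np.array([.486,.251])
for yaw in(1.8,2.4,3.0):
    f=np.radians(90+yaw);d=np.array([np.cos(f),np.sin(f)])
    print(yaw,[(proj(b,[[*(A+r*d),.16]])[0]-[100,190]+.5)*10 for r in(.013,.123)],[(proj(a,[[*(A+r*d),.16]])[0]-[170,85]+.5)*8 for r in(.013,.123)])
P=[onz(b,100+x/10-.5,190+y/10-.5,.16) for x,y in((530,203),(137,241))];v=P[1]-P[0];print('top',P,np.degrees(np.arctan2(-v[0],v[1])))
P=[onz(a,170+x/8-.5,85+y/8-.5,.16) for x,y in((238,330),(122,208))];v=P[1]-P[0];print('scene',P,np.degrees(np.arctan2(-v[0],v[1])))
P=[onz(b,100+x/10-.5,190+y/10-.5,.173) for x,y in((575,158),(115,175))];v=P[1]-P[0];print('roof',P,np.degrees(np.arctan2(-v[0],v[1])))
"
```

```text
1.8 [array([538.87343163, 201.27735238]), array([144.3113913, 214.0232331])] [array([241.19600812, 334.0095628 ]), array([133.47104774, 200.4705342 ])]
2.4 [array([538.88099476, 201.76681896]), array([144.34517284, 218.65148459])] [array([240.91945373, 334.11401324]), array([130.92821645, 201.37660784])]
3.0 [array([538.89367576, 202.25607643]), array([144.42730138, 223.27855267])] [array([240.64436672, 334.22026486]), array([128.39672424, 202.29886457])]
top [array([0.48511491, 0.26645533, 0.16      ]), array([0.47463879, 0.37575941, 0.16      ])] 5.474723038365591
scene [array([0.48550688, 0.26715406, 0.16      ]), array([0.47532535, 0.37139669, 0.16      ])] 5.578469521393974
roof [array([0.49675012, 0.25110315, 0.173     ]), array([0.49218367, 0.37803187, 0.173     ])] 2.0604135084673247
```

Both views give the door 5.5°, against about 2.1° for the enclosure. The free edge is therefore about 7 mm off: inside tolerance but not fully shut. The likely cause is the finger meeting the end of the lip. I'll push again near the free edge with the tool tilted so the fingers pass under the lip.

```bash
python3 -c "
from plan import *
rows([(.40,.345,.24,92)],claw=0,dmax=.045,amax=8)"
```

```text
12 [[0.0,0.0,-0.1303,-0.0029,-0.0376,0.0012,0.0],[0.0,0.0,-0.1303,0.002,-0.0376,0.0012,0.0],[0.0,0.0,-0.1303,0.0068,-0.037,0.0012,0.0],[0.0,0.0,-0.1303,0.0116,-0.0358,0.0012,0.0],[0.0,0.0,-0.1303,0.0161,-0.034,0.0012,0.0],[0.0,0.0,-0.1303,0.0204,-0.0316,0.0012,0.0],[0.0,0.0,-0.1303,0.0244,-0.0287,0.0012,0.0],[0.0,0.0,-0.1303,0.0279,-0.0253,0.0012,0.0],[0.0,0.0,-0.1303,0.0309,-0.0215,0.0012,0.0],[0.0,0.0,-0.1303,0.0335,-0.0173,0.0012,0.0],[0.0,0.0,-0.1303,0.0354,-0.0128,0.0012,0.0],[0.0,0.0,-0.1303,0.0368,-0.0081,0.0012,0.0]]
```

Request:
{"fn": "arm_command", "kwargs": {"commands": [[[0, 0, -0.13, -0.003, -0.038, 0.001, 0], [0, 0, -0.13, 0.002, -0.038, 0.001, 0], [0, 0, -0.13, 0.007, -0.037, 0.001, 0], [0, 0, -0.13, 0.012, -0.036, 0.001, 0], [0, 0, -0.13, 0.016, -0.034, 0.001, 0], [0, 0, -0.13, 0.02, -0.032, 0.001, 0], [0, 0, -0.13, 0.024, -0.029, 0.001, 0], [0, 0, -0.13, 0.028, -0.025, 0.001, 0], [0, 0, -0.13, 0.031, -0.022, 0.001, 0], [0, 0, -0.13, 0.034, -0.017, 0.001, 0], [0, 0, -0.13, 0.035, -0.013, 0.001, 0], [0, 0, -0.13, 0.037, -0.008, 0.001, 0], [-0.12, 0, 0, 0, 0, 0, 0], [-0.12, 0, 0, 0, 0, 0, 0], [-0.12, 0, 0, 0, 0, 0, 0], [0, 0, 0, 0, 0, 0, 0], [0, 0, 0, 0, 0, 0, 0]]]}}

```text
time: 24.45
ee_pos: [0.4009, 0.3453, 0.2422]
eef_rot: [0.686, 0.706, 0.128, 0.124]
ft_force: [0.5, 0.3, 0.3]
width: 0.0007
```

```bash
python3 -c "
from plan import *
st()
M=Rn.from_quat(read_state()['eef_rot']).as_matrix();print(M.round(3)); s=read_state();
print('tip',s['ee_pos']+M[:,2]*.008, 'shift to', M.T@(np.array([.445,.351,.145])-s['ee_pos']))
a=cam('scene');crop(a,150,60,90,100,6,'s17.png')"
```

```text
t 24.45 p [0.4009 0.3453 0.2422] h 91.66 q [0.6857 0.7058 0.1278 0.124 ] F [0.46 0.27 0.35] T [0.03 0.45 0.05] w 0.0007 j [-1.27 -0.08  0.27  1.94  0.36  1.1   0.47]
[[-0.029  0.936  0.35 ]
 [ 1.     0.027  0.01 ]
 [ 0.     0.35  -0.937]]
tip [0.40374483 0.34537479 0.23471592] shift to [0.00441287 0.00734261 0.10653523]
```

View pics/s17.png

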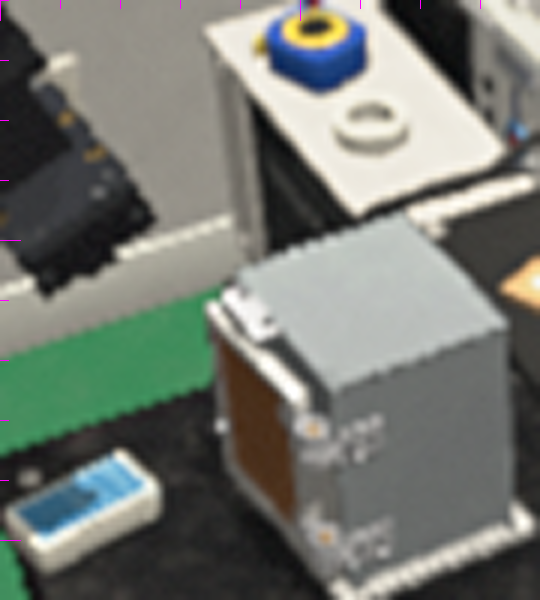

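The tool is tilted 20° with the tips leading toward the door. Moving down in front of the free edge.

Request:
{"fn": "arm_command", "kwargs": {"commands": [[[0, 0, 0, 0.005, 0, 0.026, 0], [0, 0, 0, 0, 0, 0.026, 0], [0, 0, 0, 0, -0.004, 0.026, 0], [0, 0, 0, 0, -0.004, 0.026, 0], [0, 0, 0, 0, 0, 0, 0], [0, 0, 0, 0, 0.0095, 0.0035, 0], [0, 0, 0, 0, 0, 0, 0], [0, 0, 0, 0, 0, 0, 0]]]}}

```text
time: 25.5
ee_pos: [0.4406, 0.3513, 0.1427]
eef_rot: [0.686, 0.705, 0.129, 0.125]
ft_force: [0.2, -0.1, -1.2]
width: 0.0006
```

```bash
python3 -c "
from plan import *
st()
a=cam('scene');crop(a,150,60,90,100,6,'s18.png')"
```

```text
t 25.5 p [0.4406 0.3513 0.1427] h 91.6 q [0.6859 0.7052 0.1289 0.1246] F [ 0.21 -0.09 -1.2 ] T [-0.01  0.38  0.02] w 0.0006 j [-1.23  0.09  0.32  2.    0.33  0.85  0.49]
```

View pics/s18.png

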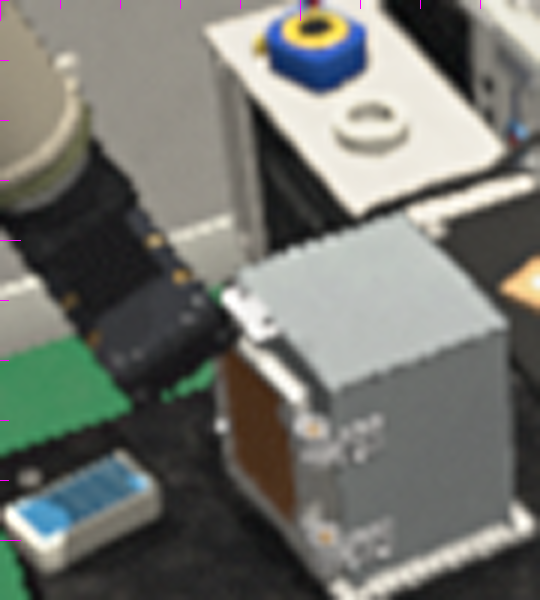

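The fingertips are just in front of the free edge, behind the gripper body at about (185,118), and the body clears the lip. I'll push in small steps.

Request:
{"fn": "arm_command", "kwargs": {"commands": [[[0, 0, 0, 0, 0.0075, 0.003, 0], [0, 0, 0, 0, 0.0075, 0.003, 0], [0, 0, 0, 0, 0, 0, 0], [0, 0, 0, 0, 0, 0, 0]]]}}

```text
time: 26.05
ee_pos: [0.4564, 0.3514, 0.1415]
eef_rot: [0.686, 0.705, 0.128, 0.125]
ft_force: [0.0, -0.2, -0.3]
width: 0.0005
```

Request:
{"fn": "arm_command", "kwargs": {"commands": [[[0, 0, 0, 0, 0.003, 0.001, 0], [0, 0, 0, 0, 0, 0, 0], [0, 0, 0, 0, 0, 0, 0]]]}}

```text
time: 26.42
ee_pos: [0.4595, 0.3516, 0.1417]
eef_rot: [0.686, 0.705, 0.128, 0.125]
ft_force: [0.7, -0.1, -0.2]
width: 0.0007
```

Request:
{"fn": "arm_command", "kwargs": {"commands": [[[0, 0, 0, 0, 0.003, 0.001, 0], [0, 0, 0, 0, 0, 0, 0], [0, 0, 0, 0, 0, 0, 0]]]}}

```text
time: 26.8
ee_pos: [0.4628, 0.3516, 0.1419]
eef_rot: [0.686, 0.705, 0.128, 0.125]
ft_force: [-1.0, -0.2, -0.4]
width: 0.0002
```

Request:
{"fn": "arm_command", "kwargs": {"commands": [[[0, 0, 0, 0, 0.002, 0.0007, 0], [0, 0, 0, 0, 0, 0, 0], [0, 0, 0, 0, 0, 0, 0]]]}}

```text
time: 27.18
ee_pos: [0.4647, 0.3517, 0.1418]
eef_rot: [0.686, 0.705, 0.128, 0.125]
ft_force: [-1.7, -0.0, -1.2]
width: 0.0003
```

Request:
{"fn": "arm_command", "kwargs": {"commands": [[[0, 0, 0, 0, 0.002, 0.0007, 0], [0, 0, 0, 0, 0, 0, 0], [0, 0, 0, 0, 0, 0, 0]]]}}

```text
time: 27.55
ee_pos: [0.4654, 0.3519, 0.1415]
eef_rot: [0.686, 0.706, 0.127, 0.124]
ft_force: [-11.2, -1.6, 4.4]
width: 0.0007
```

It's a firm stop again (11 N), about 5 mm further at the free edge than where contact was expected. Retreating.

Request:
{"fn": "arm_command", "kwargs": {"commands": [[[0, 0, 0, 0, -0.0095, -0.0035, 0], [0, 0, 0, 0, -0.019, -0.007, 0], [0, 0, 0, 0, -0.028, -0.0105, 0], [0, 0, 0, -0.01, 0, -0.04, 0], [0, 0, 0, -0.03, 0, -0.05, 0], [0, 0, 0, -0.05, 0.012, -0.01, 0], [0, 0, 0, -0.05, 0.015, -0.005, 0], [0, 0, 0, -0.05, 0.015, -0.005, 0], [0, 0, 0, -0.05, 0.015, -0.005, 0], [0, 0, 0, -0.05, 0.01, -0.005, 0], [0, 0, 0, -0.05, 0, 0, 0], [0, 0, 0, 0, 0, 0, 0], [0, 0, 0, 0, 0, 0, 0]]]}}

```text
time: 29.18
ee_pos: [0.4366, 0.011, 0.2776]
eef_rot: [0.686, 0.705, 0.129, 0.125]
ft_force: [0.7, 0.7, 0.5]
width: 0.0003
```

```bash
python3 -c "
from plan import *
st()
a=cam('scene');b=cam('top');crop(a,170,85,70,80,8,'s19.png');crop(b,100,190,75,40,10,'t19.png');cv2.imwrite('pics/s19f.png',a['frame'][:,:,::-1])"
```

```text
t 29.18 p [0.4366 0.011  0.2776] h 91.54 q [0.6863 0.7049 0.1285 0.1249] F [0.74 0.66 0.47] T [ 0.07  0.46 -0.02] w 0.0003 j [-0.72 -0.49  0.39  2.13  0.32  1.13  1.17]
```

View pics/s19.png

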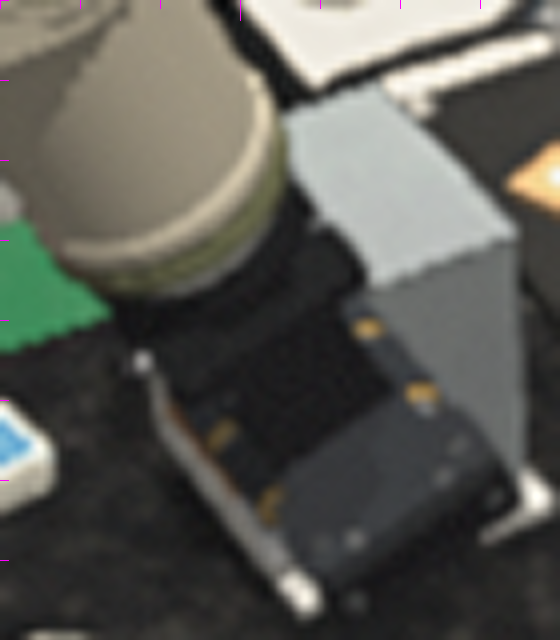

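View pics/t19.png

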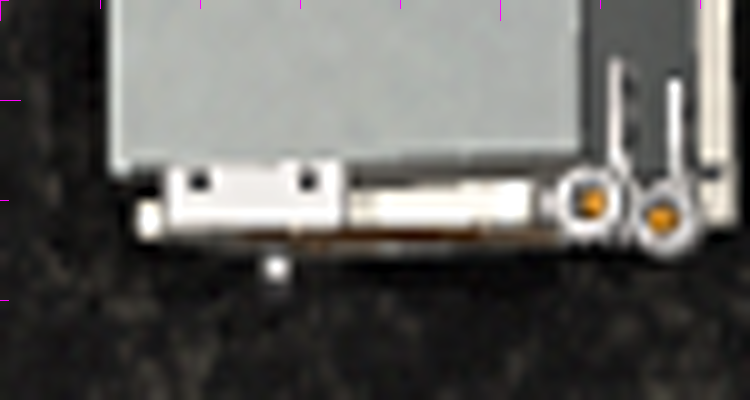

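View pics/s19f.png

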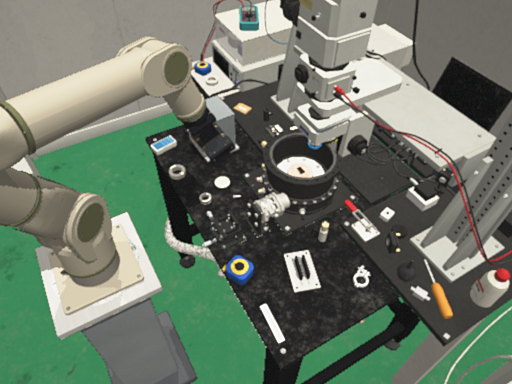

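The top view shows the door parallel to the enclosure front: slope 2.5°, free end at (114.3,211.5), both pins centred in the bores. The rod still stands at (324,232) in the scene view. Joint 2 is near its limit, so I'll move forward and right, then take a final picture.

Request:
{"fn": "arm_command", "kwargs": {"commands": [[[0, 0, 0, -0.02, 0.028, 0.01, 0], [0, 0, 0, -0.04, 0.02, 0.007, 0], [0, 0, 0, -0.04, 0, 0, 0], [0, 0, 0, -0.04, 0, 0, 0], [0, 0, 0, 0, 0, 0, 0], [0, 0, 0, 0, 0, 0, 0], [0, 0, 0, 0, 0, 0, 0]]]}}

```text
time: 30.15
ee_pos: [0.4918, -0.1255, 0.2784]
eef_rot: [0.685, 0.707, 0.128, 0.125]
ft_force: [-0.1, -0.5, -0.1]
width: 0.0003
```

```bash
python3 -c "
from plan import *
st()
a=cam('scene');b=cam('top');crop(a,170,85,70,80,8,'s20.png');crop(b,100,190,75,40,10,'t20.png')
P=[onz(b,100+x/10-.5,190+y/10-.5,.16) for x,y in((530,203),(148,220))];v=P[1]-P[0];print(P,np.degrees(np.arctan2(-v[0],v[1])))"
```

```text
t 30.15 p [ 0.4918 -0.1255  0.2784] h 91.79 q [0.6847 0.7065 0.1283 0.1246] F [-0.14 -0.48 -0.07] T [-0.02  0.36 -0.01] w 0.0003 j [-0.72 -0.39  0.75  2.01  0.27  1.08  1.55]
[array([0.48511491, 0.26645533, 0.16      ]), array([0.48047352, 0.37286087, 0.16      ])] 2.497648372364492
```

View pics/s20.png

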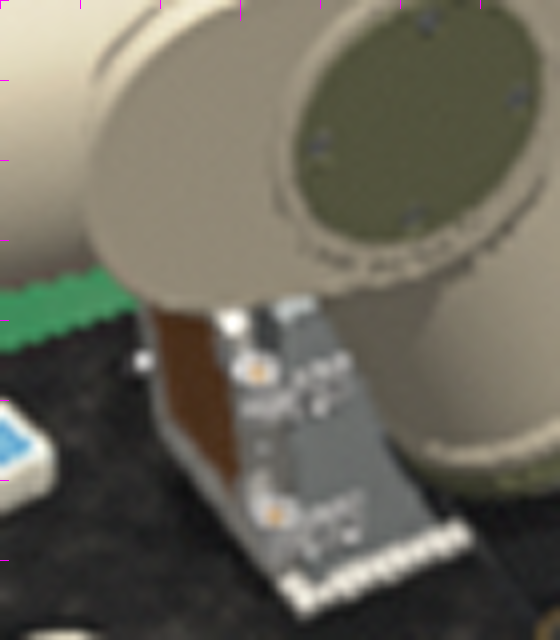

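View pics/t20.png

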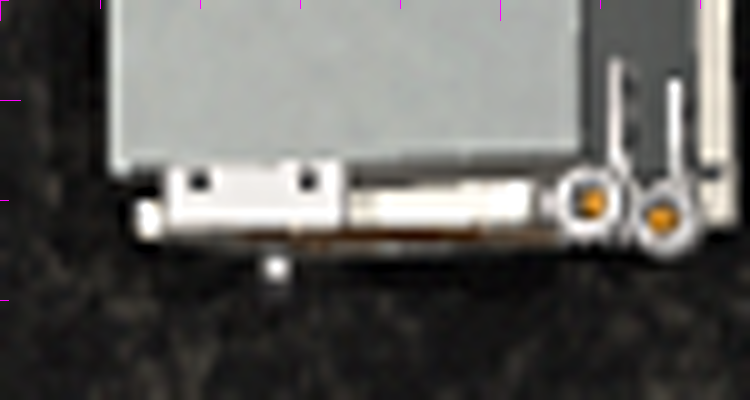

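The door is shut: its heading is 2.5° against about 2.1° for the enclosure. Both knuckles are on their pins, at (202,131) and (204,149) in the scene view. The arm is clear and at rest, so I'm handing in.

```bash
python3 -c "
from bench import *
print(close_job())"
```

```text
the job is handed in; nothing more can be done
None
```

The amber door is back on both hinge pins, swung shut and released; I handed the job in at about 30 s of the 64 s allowed.

- **Hanging:** I gripped the door by its top edge and lifted it out of the rack. With the door about 60° open, I brought the lower knuckle in sideways between the pins and lowered it. Contact came at the expected height, with the force rising by about 8 N, so both knuckles were home before I let go.
- **Shutting:** I pushed the door closed on its outside face. After the first push both cameras showed it still about 3° open, roughly 7 mm at the free edge. The cause was probably the finger meeting the lip, but I didn't confirm that. I pushed again near the free edge with the tool tilted, until it met a firm stop at 11 N.
- **Last checks:**
  - The door lies at 2.5° in the top view, against about 2.1° for the enclosure.
  - Both pins show centred in the bores.
  - The arm is clear and reads about zero force.
  - The rod was still upright in the last full view, just before a final small move of the arm.
- **Not measured:** I did not measure the final height of the knuckles or any sag at the free edge directly. That they are seated rests on the contact height and the pictures. The two cameras differed by up to about 4 mm on the pins at first, so I relied on measurements relative to the pins for the fit.

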